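# Put the test masses in their rests

## Task

Put the test masses away on the bench: stand each of the three calibration weights upright in the round wooden dish of its size (smallest weight in the smallest dish, middle in the middle, largest in the largest), and lay the friction sled flat in the middle of the rectangular wooden tray, square with it and with its towing eye towards either of the tray's two short edges. Set them down rather than drop them, and leave the yellow note pad where it lies.

Things in the scene. Friction and masses are not known exactly. Their poses are not given: they have to be found in the camera images.
- mass_100_centre (a point): The smallest (brass) of the three calibration weights: an upright cylinder 27 mm in diameter with a narrower round knob on top, 40 mm tall in all, about 100 g, standing on the worktop. The knob, by which it is lifted, is 15 mm in diameter and spans heights 29 to 40 mm above the weight's underside. The point is on its axis, half-way up (20 mm above the underside); z is up along the axis, the turn about it means nothing.
- mass_200_centre (a point): The middle (brass) of the three calibration weights: an upright cylinder 33 mm in diameter with a narrower round knob on top, 50 mm tall in all, about 200 g, standing on the worktop. The knob, by which it is lifted, is 18 mm in diameter and spans heights 35 to 50 mm above the weight's underside. The point is on its axis, half-way up (25 mm above the underside); z is up along the axis, the turn about it means nothing.
- mass_500_centre (a point): The largest (steel grey) of the three calibration weights: an upright cylinder 43 mm in diameter with a narrower round knob on top, 60 mm tall in all, about 500 g, standing on the worktop. The knob, by which it is lifted, is 23 mm in diameter and spans heights 42 to 60 mm above the weight's underside. The point is on its axis, half-way up (30 mm above the underside); z is up along the axis, the turn about it means nothing.
- sled_centre (a point): Friction sled: a flat square metal plate with a dark sole, 63 x 63 mm and 12 mm thick, with a round knob 14 mm in diameter standing in the middle of its top (heights 12 to 24 mm above the underside), by which it is lifted, about 200 g; a small towing eye sticks out 16 mm from the middle of its -y edge. The point is on the knob's axis, 12 mm above the underside, level with the plate's top; x and y run parallel to the plate's edges, z up.
- dish_small_floor (a point): The smallest of the three round wooden dishes with grey lining, fixed to the worktop: 45 mm inside and 53 mm outside diameter, rim 10 mm above the worktop and 6 mm above the inner floor; for the smallest weight. The point is the centre of the inner floor, 4 mm above the worktop; z is up, the turn means nothing.
- dish_medium_floor (a point): The middle of the three round wooden dishes with grey lining, fixed to the worktop: 58 mm inside and 66 mm outside diameter, rim 10 mm above the worktop and 6 mm above the inner floor; for the middle weight. The point is the centre of the inner floor, 4 mm above the worktop; z is up, the turn means nothing.
- dish_large_floor (a point): The largest of the three round wooden dishes with grey lining, fixed to the worktop: 73 mm inside and 81 mm outside diameter, rim 10 mm above the worktop and 6 mm above the inner floor; for the largest weight. The point is the centre of the inner floor, 4 mm above the worktop; z is up, the turn means nothing.
- sled_tray_floor (a point): Flat rectangular wooden tray with grey lining, fixed to the worktop: inside 88 mm along x by 108 mm along y, outside 98 x 118 mm, rim 10 mm above the worktop and 6 mm above the inner floor. The point is the centre of the inner floor, 4 mm above the worktop; x runs along its short side, y along its long side, z up.
- pad_centre (a point): Yellow note pad, 76 x 76 x 12 mm, lying loose and flat on the worktop among the other things; it is to be left alone. The point is its centre, 6 mm above the worktop; x and y along its edges.
Not all that is in view belongs to the job. Leave any blue look-alike of the part that bears mass_100_centre alone.

How it is judged:
By the outcome, as a careful person would: the job done as asked, in the order asked, and still so for the second after the job is handed in, with the robot touching nothing.
It also fails if it takes over 96 s, if anything falls off the work surface, if the arm or the gripper's body presses on something with over 40 N, if the wrist force passes 120 N, or if a joint passes its speed limit or range.

## Robot

A 7-joint arm with a two-finger parallel gripper is mounted at the origin on a cart in front of the work surface, level with it; the furniture and walls round the work are solid. World frame = base frame: x ahead of the robot, y to its left, z up, the work surface at z = 0. Lengths are in m, angles in rad, forces in N, time in s.
With the tool pointing down it reaches from about 0.4 to 0.9 m from the base axis. Payload 5.6 kg.
Tool frame: the origin (TCP) lies midway between the tips of the shut fingers; the grasp point (between the pads) lies 19 mm behind it; z points along the fingers, x is the direction in which the jaws open and shut, and the axes are right-handed (so a half turn about z gives the same grasp; the last joint's range is limited). The gripper opens to 92 mm and grips with 3 to 60 N. Pads are 20 mm wide; open, the fingers measure 128 mm over their backs; the gripper's body (75 mm by 189 mm) begins 69 mm behind the grasp point.
Start: joints at [-1.219, 0.468, -0.012, 1.603, 0.006, 1.071, -0.056], TCP at [0.25, 0.6, 0.215] pointing down, gripper open.
Joint ranges: [-2.53, 2.53], [-0.31, 2.02], [-1.57, 1.55], [0.28, 2.44], [-1.29, 4.43], [0.15, 1.84], [-2.92, 2.92]. Speed limits (rad/s): [2.57, 2.57, 3.14, 3.14, 3.14, 3.14, 3.14].

## Interface

Orientations are given as a unit quaternion [x, y, z, w].
In Python, from bench import env gives the robot as it stands.
- The arm moves only by the tool carry_out, never from a script. Its argument "series" is a list of rows, each an object of numbers: "tx", "ty", "tz": the shift along the tool's x, y, z in cm; "wx", "wy", "wz": the turn, a rotation vector about the tool's x, y, z in degrees. In form: [{"tx": .., "ty": .., "tz": .., "wx": .., "wy": .., "wz": ..}, ...]. A call has 1 to 8 rows; each row is the pose to reach, as a shift and turn from the pose commanded when the call began, along the tool's axes at that moment; what a row does not reach only later rows make up. A row lasts 1/8 s, in which the tool goes at most 62.5 mm and 10.7 degrees, less where a joint would pass 70% of its speed; a pose out of reach is approached as far as the arm can. A call with a gripper value outside its range is refused whole. "gripper" is the closure, from 0 (fully open) to 1 (shut), set as the call begins (left out, the last holds). The fingers move at their own pace and stop on an object; "squeeze" is the grip in N (left out, the last holds). Time passes only in rows, so rows that repeat a pose let the fingers close. It gives the time, the measured TCP pose, the force and the opening at its end, in the units of the state.
- env.state(): the state, without advancing time (a new reading comes with each control period).
- env.capture(name): name is "scene" or "top"; returns the picture (384x512x3 uint8, blue, green, red); there is no depth.
- env.camera_info(name): a dict with "fx", "fy", "cx", "cy" (pixels), "dist_coeffs" ([k1, k2, p1, p2, k3] as OpenCV has them; the pictures are not rectified), "R" (3x3) and "t" (3): a world point X has camera coordinates R X + t. Camera axes: x right, y down, z forward; pixel columns grow to the right and rows downward; lengths in m; the calibration is good to about 2 mm. A picture is of the moment at which its call begins. camera_info takes no time and is no camera call.
- env.hand_in(): hands the job in, once; it reports no verdict.
Trained networks look in the newest picture that a camera, given by its name, has taken for a name from the list of things; names that differ only in an ending like _2 or _b are one class to them, and where a whole thing is asked for, a point or a joint stands for the part that bears it (a point fixed in the world has none). Each returns a list of dicts, best first, with "confidence" (0 to 1); they miss things now and then, are a little off and sometimes report something else, mostly with a low value. They report only what shows in the picture. A call takes as long as a camera call. They do not tell look-alikes from the thing itself.
- env.recognise(query, camera): "pixel" ([column, row] in pixels, amid what is visible of it).
The state is a dict: "clock": time; "joint_positions": joint angles; "dq": joint speeds; "joint_efforts": joint torques, N m; "ee_pos": TCP position; "tool_rot": TCP orientation; "force": force on the tool from outside, world axes, zero at the start; "wrist_torque": the same for the moment, N m; "opening": finger opening in m.
Only numpy, scipy, OpenCV 4.12 (cv2) and the standard library are available. Lean on these libraries where they do the work, as an engineer would, in place of code of your own. Each camera call takes 0.05 s, during which the arm holds its last target.

## Working session

There is one attempt and no reset: what is moved stays moved. The work goes in short steps, Python scripts to look and compute and a tool call to move; the robot and the scene stay as the last step left them, time stands still between calls to the robot, and variables do not carry over. Pictures are saved under pics/ and viewed, and the job is handed in when it is done.

Besides the shell and the picture viewer there is one more tool, called by a JSON object that holds its "api" and its "payload", one argument or row to a line. carry_out: Moves the arm, as the interface text tells. Its arguments: {"type":"object","properties":{"series":{"type":"array"},"gripper":{"type":"number"},"squeeze":{"type":"number"}},"required":["series"]}

```bash
mkdir -p pics; ls; python3 - <<'E'
from bench import env
import cv2
s=env.state();print({k:(v if not hasattr(v,'tolist') else v.tolist()) for k,v in s.items()})
for c in("scene","top"):
    im=env.capture(c);cv2.imwrite(f"pics/{c}0.png",im);print(env.camera_info(c))
E
```

```text
pics
{'clock': 0.0, 'joint_positions': [-1.2190005946365048, 0.46836062615894564, -0.011605061550874627, 1.6036376264885246, 0.005978643686286146, 1.07138175937557, -0.05628465983582717], 'dq': [-0.0014078922435258115, 0.0013539246146610144, -0.0003222621517718653, -0.0008025194077467714, 8.787110976786686e-05, 0.00024377815780703084, 0.0008791607917449347], 'joint_efforts': [0.0003431824552535545, -52.05909490585327, -0.012273704633116722, -24.374771118164062, -0.05654690321534872, 0.01748048176523298, 0.00015426890058733989], 'ee_pos': [0.24983493235824972, 0.5994320755193134, 0.21364528138331845], 'tool_rot': [0.8320670068630487, 0.5546744343135109, -0.000699281673907712, 0.0005282178473364094], 'force': [0.15486199879953572, 0.69504782438357, 0.4764698076440284], 'wrist_torque': [0.07139671551983867, -0.06007064264484145, 0.0035848800334321047], 'opening': 0.0917516459613212}
{'fx': 359.4732341636349, 'fy': 359.4732341636349, 'cx': 251.95740376360152, 'cy': 191.46585134212782, 'dist_coeffs': array([-0.0067343,  0.       ,  0.       ,  0.       ,  0.       ]), 'R': array([[ 0.91695139, -0.39828107,  0.02392337],
       [-0.14597405, -0.39066556, -0.90888503],
       [ 0.37133774,  0.8299112 , -0.41636003]]), 't': array([-0.46580193,  0.18599518,  0.59586094])}
{'fx': 433.7811265742389, 'fy': 433.7811265742389, 'cx': 256.8889660826593, 'cy': 193.07198277296956, 'dist_coeffs': array([-0.07329339,  0.        ,  0.        ,  0.        ,  0.        ]), 'R': array([[ 0.02862128, -0.99947551, -0.01515003],
       [-0.9890615 , -0.02612254, -0.1451722 ],
       [ 0.1447003 ,  0.01913933, -0.98929041]]), 't': array([0.08672519, 0.55261154, 1.02305462])}
```

View pics/scene0.png

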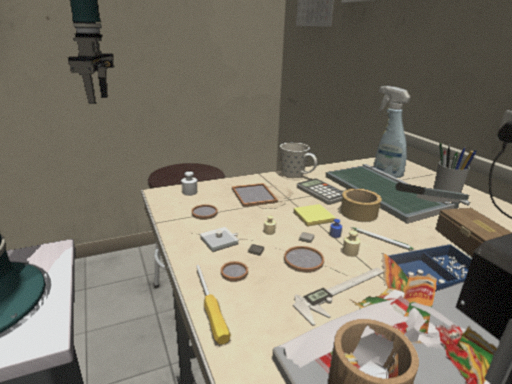

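View pics/top0.png

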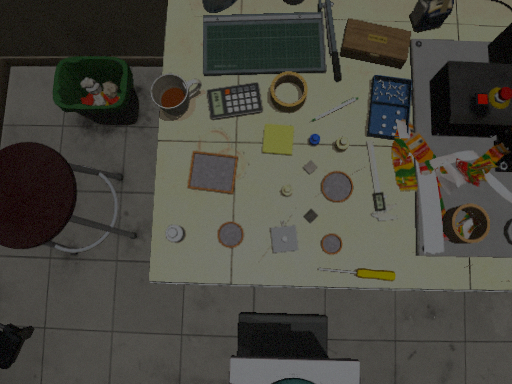

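```bash
cat > h.py <<'E'
from bench import env
import cv2, numpy as np
def ray(c,p):
    i=env.camera_info(c);K=np.array([[i['fx'],0,i['cx']],[0,i['fy'],i['cy']],[0,0,1]])
    u=cv2.undistortPoints(np.array([[p]],float),K,i['dist_coeffs'])[0,0]
    R=i['R'];t=i['t'];o=-R.T@t;d=R.T@np.array([u[0],u[1],1]);return o,d
def p2w(c,p,z):
    o,d=ray(c,p);return o+d*(z-o[2])/d[2]
def w2p(c,X):
    i=env.camera_info(c);K=np.array([[i['fx'],0,i['cx']],[0,i['fy'],i['cy']],[0,0,1]])
    r,_=cv2.Rodrigues(i['R']);return cv2.projectPoints(np.atleast_2d(np.array(X,float)),r,i['t'],K,i['dist_coeffs'])[0][:,0]
E
python3 - <<'E'
from h import *
Z=dict(mass_100_centre=.02,mass_200_centre=.025,mass_500_centre=.03,sled_centre=.012,dish_small_floor=.004,dish_medium_floor=.004,dish_large_floor=.004,sled_tray_floor=.004,pad_centre=.006)
for n,z in Z.items():
    for c in('top','scene'):
        for r in env.recognise(n,c)[:3]:
            print(n,c,np.round(r['pixel'],1),round(r['confidence'],2),p2w(c,r['pixel'],z).round(4))
im=env.capture('top')
cv2.imwrite('pics/t1.png',cv2.resize(im[120:260,150:370],None,fx=3.6,fy=3.6,interpolation=cv2.INTER_CUBIC))
im=env.capture('scene')
cv2.imwrite('pics/s1.png',cv2.resize(im[160:290,170:390],None,fx=3.6,fy=3.6,interpolation=cv2.INTER_CUBIC))
E
```

```text
mass_100_centre top [285.2 187.1] 0.67 [0.5701 0.0318 0.02  ]
mass_100_centre top [312.8 141.6] 0.47 [ 0.6893 -0.0363  0.02  ]
mass_100_centre scene [331.1 227.3] 0.62 [ 0.6877 -0.0351  0.02  ]
mass_100_centre scene [269.8 225.4] 0.48 [0.5615 0.0228 0.02  ]
mass_200_centre top [339.8 143.9] 0.51 [ 0.6838 -0.1042  0.025 ]
mass_200_centre scene [351.9 246.1] 0.66 [ 0.6777 -0.1218  0.025 ]
mass_200_centre scene [303.7 260.1] 0.35 [ 0.5599 -0.1275  0.025 ]
mass_500_centre top [177.1 233.9] 0.5 [0.445  0.2954 0.03  ]
mass_500_centre scene [188.  183.5] 0.65 [0.4432 0.2971 0.03  ]
sled_centre top [287.7 241.1] 0.97 [0.4359 0.0226 0.012 ]
sled_centre top [212.1 173.2] 0.27 [0.6023 0.2178 0.012 ]
sled_centre scene [219.8 237.2] 0.89 [0.444  0.0284 0.012 ]
dish_small_floor top [333.7 245.6] 0.88 [ 0.428  -0.0929  0.004 ]
dish_small_floor top [279.7 140.7] 0.68 [0.6938 0.0476 0.004 ]
dish_small_floor scene [233.7 271. ] 0.82 [ 0.4335 -0.0837  0.004 ]
dish_medium_floor top [229.8 231.9] 0.81 [0.4551 0.1678 0.004 ]
dish_medium_floor top [284.8 190.7] 0.6 [0.5634 0.0319 0.004 ]
dish_medium_floor scene [203.7 209.6] 0.61 [0.4526 0.18   0.004 ]
dish_large_floor top [336.9 188. ] 0.77 [ 0.5738 -0.1004  0.004 ]
dish_large_floor scene [303.  259.1] 0.66 [ 0.5774 -0.099   0.004 ]
sled_tray_floor top [212.5 171.9] 0.79 [0.6073 0.218  0.004 ]
sled_tray_floor scene [255.1 195.4] 0.82 [0.6092 0.2113 0.004 ]
sled_tray_floor scene [350.1 246.9] 0.29 [ 0.6953 -0.0977  0.004 ]
pad_centre top [278.2 138.4] 0.8 [0.6993 0.0516 0.006 ]
pad_centre scene [313.2 216.7] 0.7 [0.6919 0.0442 0.006 ]
```

View pics/t1.png

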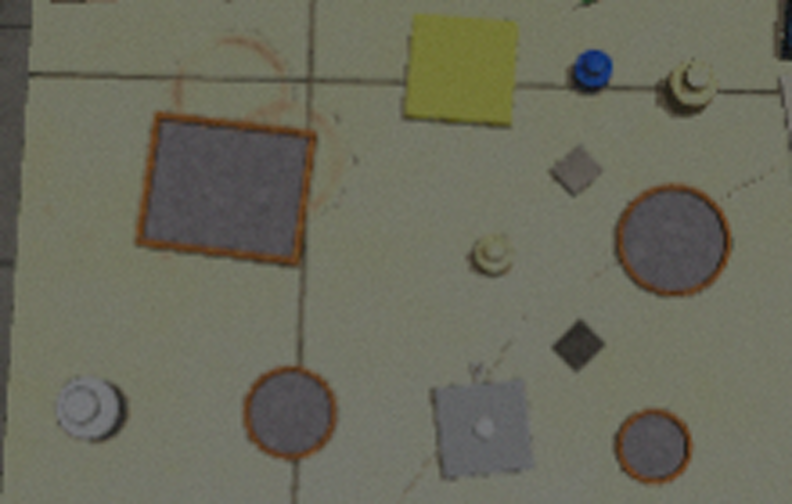

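View pics/s1.png

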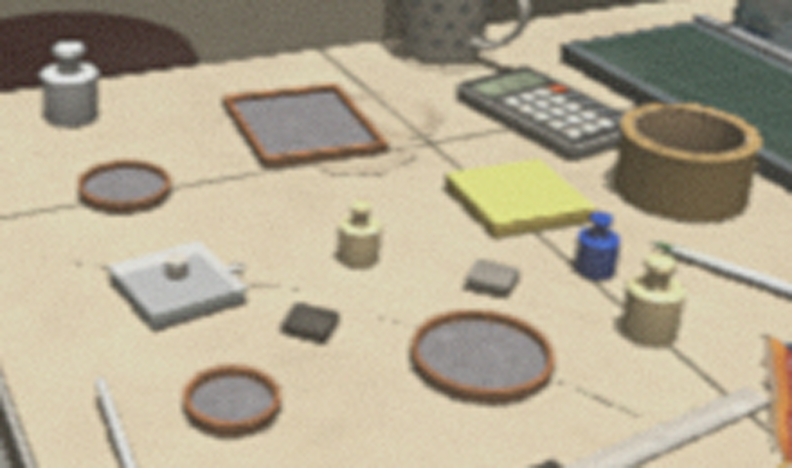

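```bash
python3 - <<'E'
from h import *
im=env.capture('top'); sc=env.capture('scene')
cv2.imwrite('pics/t_raw.png',im);cv2.imwrite('pics/s_raw.png',sc)
hsv=cv2.cvtColor(im,cv2.COLOR_BGR2HSV)
# dishes/tray: orange rim
for n,c,img,pts in(('t','top',im,[(230,234),(331,243),(337,186),(213,172)]),('s','scene',sc,[(204,211),(234,271),(303,259),(255,195)])):
    h=cv2.cvtColor(img,cv2.COLOR_BGR2HSV)
    # rim redness: R-B large relative & hue <18
    m=((h[...,0]<17)&(h[...,1]>80)).astype(np.uint8)
    cs,_=cv2.findContours(m,cv2.RETR_EXTERNAL,cv2.CHAIN_APPROX_NONE)
    for p in pts:
        best=[k for k in cs if cv2.pointPolygonTest(k,p,False)>0 or (len(k)>25 and np.linalg.norm(k[:,0].mean(0)-p)<12)]
        best=max(best,key=cv2.contourArea) if best else None
        if best is None: print(c,p,None);continue
        W=np.array([p2w(c,q,.010)[:2] for q in best[:,0].astype(float)],np.float32)
        if p==pts[3]:
            r=cv2.minAreaRect(W*1000);print(c,'tray',r);continue
        (x,y),r=cv2.minEnclosingCircle(W);e=cv2.fitEllipse(W*1000)
        print(c,p,np.round([x,y,2*r],4),np.round(e[0],1),np.round(e[1],1))
# manual
def T(U,V,z): 
    return p2w('top',((U+.5)/3.6-.5+150,(V+.5)/3.6-.5+120),z).round(4)
def S(U,V,z):
    return p2w('scene',((U+.5)/3.6-.5+170,(V+.5)/3.6-.5+160),z).round(4)
print('100',T(494,250,.04),S(361,207,.04),S(358,262,0))
print('200',T(694,77,.05),S(660,258,.05))
print('500',T(82,405,.06),S(69,45,.06))
print('sled knob',T(485,427,.024),S(176,262,.024),'eye',T(476,370,.006))
print('corners',[T(a,b,.012)[:2] for a,b in((432,390),(523,380),(535,467),(443,480))])
print('tray c',[T(a,b,.010)[:2] for a,b in((155,113),(316,131),(299,264),(136,243))])
E
```

```text
top (230, 234) [0.4495 0.1662 0.0661] [449.2 166.4] [62.4 63.2]
top (331, 243) [ 0.4326 -0.0862  0.0529] [432.4 -86.1] [49.7 50.2]
top (337, 186) [ 0.5776 -0.0989  0.081 ] [577.4 -99.1] [77.1 78.9]
top tray ((607.0398559570312, 217.534912109375), (118.00650787353516, 100.05106353759766), 84.57796478271484)
scene (204, 211) [0.4499 0.1619 0.0753] [448.6 161.6] [61.3 70.5]
scene (234, 271) [ 0.4309 -0.0884  0.0593] [432.  -88.9] [50.  57.1]
scene (303, 259) [ 0.5765 -0.1023  0.0876] [ 576.5 -101.9] [78.  84.8]
scene tray ((605.8446044921875, 212.6440887451172), (131.04905700683594, 100.5888671875), 84.41795349121094)
100 [0.562  0.0286 0.04  ] [0.562  0.0252 0.04  ] [0.5619 0.0254 0.    ]
200 [ 0.6846 -0.1064  0.05  ] [ 0.6873 -0.1074  0.05  ]
500 [0.4475 0.3009 0.06  ] [0.4491 0.3051 0.06  ]
sled knob [0.4422 0.0316 0.024 ] [0.4416 0.0294 0.024 ] eye [0.4824 0.0378 0.006 ]
corners [array([0.4673, 0.0682]), array([0.4759, 0.0054]), array([ 0.4162, -0.0039]), array([0.4056, 0.0591])]
tray c [array([0.6595, 0.2708]), array([0.6491, 0.1551]), array([0.5532, 0.1637]), array([0.5651, 0.2794])]
```

```bash
cat > d.py <<'E'
import sys
from h import *
from scipy.spatial.transform import Rotation as Ro
s=env.state();t=np.array([float(a) for a in sys.argv[1:4]])
R=Ro.from_quat(s['tool_rot']);M=R.as_matrix()
print('clk',round(s['clock'],2),'pos',np.round(s['ee_pos'],4),'F',np.round(s['force'],1),'open',round(s['opening'],4))
print('t cm',(M.T@(t-s['ee_pos'])*100).round(2),'yaw x',np.degrees(np.arctan2(M[1,0],M[0,0])).round(2),'q',np.round(s['joint_positions'],2))
# turn to vertical with tool x at yaw (argv 4)
yaw=np.radians(float(sys.argv[4])) if len(sys.argv)>4 else np.arctan2(M[1,0],M[0,0])
c,sn=np.cos(yaw),np.sin(yaw);D=np.array([[c,sn,0],[sn,-c,0],[0,0,-1]])
print('w deg',np.degrees(Ro.from_matrix(M.T@D).as_rotvec()).round(2))
E
python3 d.py .562 .027 .12
```

```text
clk 1.2 pos [0.25   0.6    0.2146] F [0.3 0.5 0.4] open 0.092
t cm [-40.89  50.84   9.46] yaw x 67.38 q [-1.22  0.47 -0.01  1.6   0.01  1.07 -0.06]
w deg [-0.  0. -0.]
```

{"api": "carry_out", "payload": {
  "series": [
    {"tx":-6,"ty":7.5,"tz":1},
    {"tx":-12,"ty":15,"tz":2},
    {"tx":-18,"ty":22.5,"tz":3},
    {"tx":-24,"ty":30,"tz":4},
    {"tx":-24,"ty":30,"tz":4},
    {"tx":-24,"ty":30,"tz":4},
    {"tx":-24,"ty":30,"tz":4}
  ],
  "gripper": 0.5,
  "squeeze": 30
}}

```text
schema error: expected keys tx, ty, tz, wx, wy, wz
```

```bash
python3 d.py .562 .027 .12
```

```text
clk 1.2 pos [0.25   0.6    0.2146] F [0.3 0.5 0.4] open 0.092
t cm [-40.89  50.84   9.46] yaw x 67.38 q [-1.22  0.47 -0.01  1.6   0.01  1.07 -0.06]
w deg [-0.  0. -0.]
```

{"api": "carry_out", "payload": {
  "series": [
    {"tx":-30,"ty":37,"tz":4,"wx":0,"wy":0,"wz":0},
    {"tx":-30,"ty":37,"tz":4,"wx":0,"wy":0,"wz":0},
    {"tx":-30,"ty":37,"tz":4,"wx":0,"wy":0,"wz":0},
    {"tx":-30,"ty":37,"tz":4,"wx":0,"wy":0,"wz":0},
    {"tx":-30,"ty":37,"tz":4,"wx":0,"wy":0,"wz":0},
    {"tx":-30,"ty":37,"tz":4,"wx":0,"wy":0,"wz":0},
    {"tx":-30,"ty":37,"tz":4,"wx":0,"wy":0,"wz":0},
    {"tx":-30,"ty":37,"tz":4,"wx":0,"wy":0,"wz":0}
  ],
  "gripper": 0.5,
  "squeeze": 30
}}

```text
clock: 2.2
ee_pos: [0.4774, 0.1777, 0.1748]
tool_rot: [0.833, 0.553, 0.0, 0.0]
force: [0.3, 1.4, 0.3]
opening: 0.0461
```

```bash
python3 d.py .562 .027 .12
```

```text
clk 2.2 pos [0.4774 0.1777 0.1748] F [0.3 1.4 0.3] open 0.0461
t cm [-10.62  13.63   5.49] yaw x 67.2 q [-0.57  0.28  0.17  1.99 -0.06  0.88  0.81]
w deg [ 0.05 -0.01 -0.  ]
```

{"api": "carry_out", "payload": {
  "series": [
    {"tx":-10.6,"ty":13.6,"tz":5.5,"wx":0,"wy":0,"wz":0},
    {"tx":-10.6,"ty":13.6,"tz":5.5,"wx":0,"wy":0,"wz":0},
    {"tx":-10.6,"ty":13.6,"tz":5.5,"wx":0,"wy":0,"wz":0},
    {"tx":-10.6,"ty":13.6,"tz":5.5,"wx":0,"wy":0,"wz":0},
    {"tx":-10.6,"ty":13.6,"tz":5.5,"wx":0,"wy":0,"wz":0},
    {"tx":-10.6,"ty":13.6,"tz":5.5,"wx":0,"wy":0,"wz":0},
    {"tx":-10.6,"ty":13.6,"tz":5.5,"wx":0,"wy":0,"wz":0}
  ]
}}

```text
clock: 3.08
ee_pos: [0.5608, 0.0321, 0.1201]
tool_rot: [0.831, 0.556, 0.0, -0.0]
force: [-0.5, -0.6, -0.5]
opening: 0.046
```

```bash
python3 d.py .562 .027 .031; python3 - <<'E'
from h import *
for c in('top','scene'):
    im=env.capture(c); u,v=w2p(c,[.562,.027,.05])[0].astype(int)
    cv2.imwrite(f'pics/{c}2.png',cv2.resize(im[v-60:v+60,u-60:u+60],None,fx=4,fy=4,interpolation=cv2.INTER_CUBIC))
E
```

```text
clk 3.08 pos [0.5608 0.0321 0.1201] F [-0.5 -0.6 -0.5] open 0.046
t cm [-0.43  0.3   8.91] yaw x 67.51 q [-0.29  0.44  0.22  1.91 -0.13  0.8   1.18]
w deg [ 0.02 -0.05 -0.  ]
```

View pics/scene2.png

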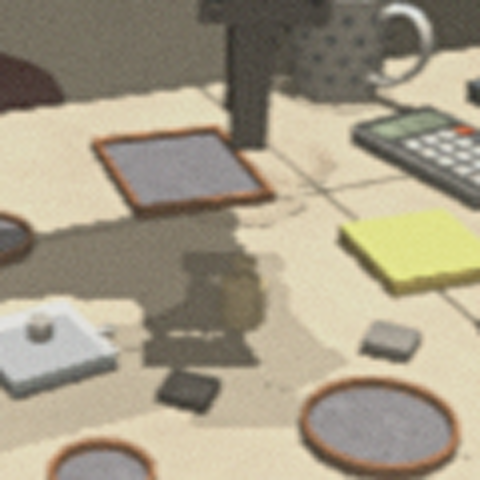

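{"api": "carry_out", "payload": {
  "series": [
    {"tx":-0.4,"ty":0.3,"tz":3,"wx":0,"wy":0,"wz":0},
    {"tx":-0.4,"ty":0.3,"tz":5.5,"wx":0,"wy":0,"wz":0},
    {"tx":-0.4,"ty":0.3,"tz":5.5,"wx":0,"wy":0,"wz":0},
    {"tx":-0.4,"ty":0.3,"tz":5.5,"wx":0,"wy":0,"wz":0}
  ]
}}

```text
clock: 3.68
ee_pos: [0.5627, 0.026, 0.0654]
tool_rot: [0.832, 0.555, 0.001, 0.0]
force: [-0.2, -0.8, -0.2]
opening: 0.0461
```

```bash
python3 d.py .562 .027 .031; sleep 0; python3 d.py .562 .027 .031 |head -1; python3 - <<'E'
from h import *
for c in('top','scene'):
    im=env.capture(c); u,v=w2p(c,[.562,.027,.05])[0].astype(int)
    cv2.imwrite(f'pics/{c}3.png',cv2.resize(im[v-50:v+50,u-50:u+50],None,fx=5,fy=5,interpolation=cv2.INTER_CUBIC))
E
python3 d.py .562 .027 .031
```

```text
clk 3.67 pos [0.5627 0.026  0.0654] F [-0.2 -0.8 -0.2] open 0.0461
t cm [ 0.06 -0.11  3.44] yaw x 67.39 q [-0.26  0.52  0.2   1.94 -0.16  0.7   1.21]
w deg [ 0.06 -0.03 -0.  ]
clk 3.67 pos [0.5627 0.026  0.0654] F [-0.2 -0.8 -0.2] open 0.0461
clk 3.77 pos [0.563  0.026  0.0658] F [ 0.4 -0.2 -0.2] open 0.0458
t cm [ 0.05 -0.14  3.48] yaw x 67.39 q [-0.26  0.52  0.2   1.94 -0.16  0.7   1.21]
w deg [ 0.1  -0.06 -0.  ]
```

View pics/scene3.png

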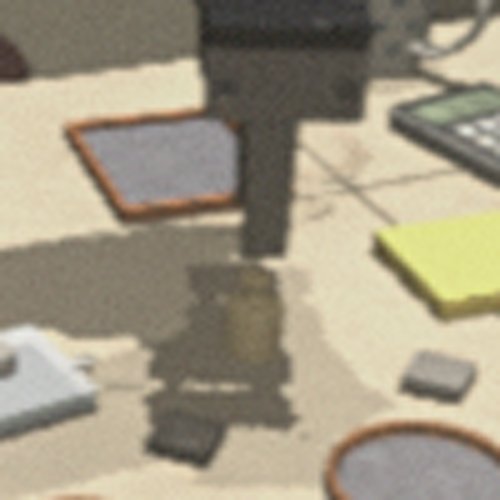

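View pics/top3.png

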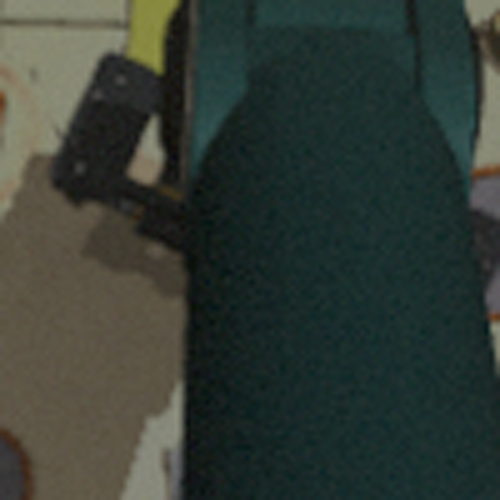

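{"api": "carry_out", "payload": {
  "series": [
    {"tx":0,"ty":-0.1,"tz":1.7,"wx":0,"wy":0,"wz":0},
    {"tx":0,"ty":-0.1,"tz":3.4,"wx":0,"wy":0,"wz":0},
    {"tx":0,"ty":-0.1,"tz":3.45,"wx":0,"wy":0,"wz":0},
    {"tx":0,"ty":-0.1,"tz":3.45,"wx":0,"wy":0,"wz":0},
    {"tx":0,"ty":-0.1,"tz":3.45,"wx":0,"wy":0,"wz":0}
  ]
}}

```text
clock: 4.4
ee_pos: [0.5616, 0.0261, 0.0304]
tool_rot: [0.832, 0.555, 0.0, 0.0]
force: [1.0, 0.9, -0.2]
opening: 0.0463
```

```bash
python3 d.py .562 .027 .031
```

```text
clk 4.4 pos [0.5616 0.0261 0.0304] F [ 1.   0.9 -0.2] open 0.0463
t cm [ 0.1   0.   -0.06] yaw x 67.37 q [-0.25  0.58  0.19  1.95 -0.17  0.63  1.22]
w deg [ 0.03 -0.02 -0.  ]
```

{"api": "carry_out", "payload": {
  "series": [
    {"tx":0,"ty":0,"tz":0,"wx":0,"wy":0,"wz":0},
    {"tx":0,"ty":0,"tz":0,"wx":0,"wy":0,"wz":0},
    {"tx":0,"ty":0,"tz":0,"wx":0,"wy":0,"wz":0},
    {"tx":0,"ty":0,"tz":0,"wx":0,"wy":0,"wz":0},
    {"tx":0,"ty":0,"tz":0,"wx":0,"wy":0,"wz":0},
    {"tx":0,"ty":0,"tz":0,"wx":0,"wy":0,"wz":0}
  ],
  "gripper": 1,
  "squeeze": 20
}}

```text
clock: 5.15
ee_pos: [0.5614, 0.0263, 0.0302]
tool_rot: [0.832, 0.555, 0.0, 0.0]
force: [0.6, 1.2, 1.1]
opening: 0.012
```

```bash
python3 d.py .4325 -.0865 .09
```

```text
clk 5.15 pos [0.5614 0.0263 0.0302] F [0.6 1.2 1.1] open 0.012
t cm [-15.37  -7.56  -5.99] yaw x 67.39 q [-0.25  0.58  0.19  1.95 -0.17  0.63  1.22]
w deg [ 0.02 -0.02 -0.  ]
```

{"api": "carry_out", "payload": {
  "series": [
    {"tx":0,"ty":0,"tz":0,"wx":0,"wy":0,"wz":0},
    {"tx":0,"ty":0,"tz":0,"wx":0,"wy":0,"wz":0}
  ]
}}

```text
clock: 5.4
ee_pos: [0.5614, 0.0263, 0.0302]
tool_rot: [0.832, 0.555, 0.0, 0.0]
force: [0.6, -0.0, 0.9]
opening: 0.0118
```

```bash
python3 - <<'E'
from h import *
im=env.capture('scene'); u,v=w2p('scene',[.562,.027,.05])[0].astype(int)
cv2.imwrite(f'pics/s4.png',cv2.resize(im[v-50:v+50,u-50:u+50],None,fx=6,fy=6,interpolation=cv2.INTER_CUBIC))
E
python3 d.py .562 .027 .031
```

```text
clk 5.45 pos [0.5614 0.0263 0.0302] F [0.4 2.  1.1] open 0.0121
t cm [ 0.09  0.03 -0.08] yaw x 67.38 q [-0.25  0.58  0.19  1.95 -0.17  0.63  1.22]
w deg [ 0.02 -0.02 -0.  ]
```

View pics/s4.png

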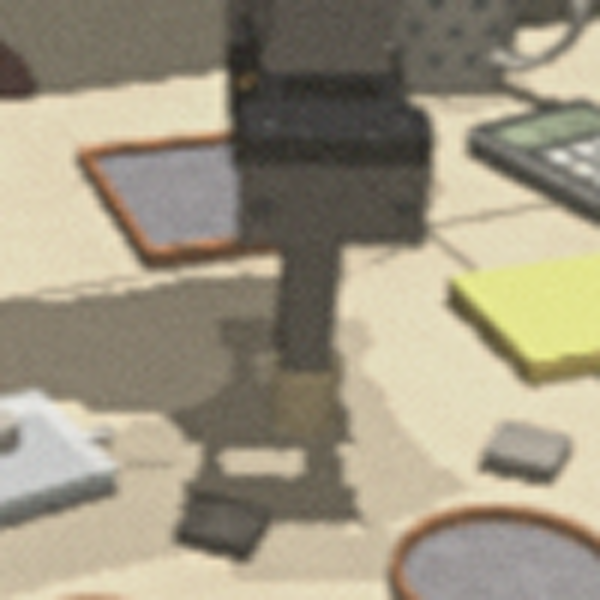

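{"api": "carry_out", "payload": {
  "series": [
    {"tx":0,"ty":0,"tz":-1,"wx":0,"wy":0,"wz":0},
    {"tx":0,"ty":0,"tz":-2.5,"wx":0,"wy":0,"wz":0},
    {"tx":0,"ty":0,"tz":-4,"wx":0,"wy":0,"wz":0},
    {"tx":0,"ty":0,"tz":-5,"wx":0,"wy":0,"wz":0},
    {"tx":0,"ty":0,"tz":-5,"wx":0,"wy":0,"wz":0}
  ]
}}

```text
clock: 6.08
ee_pos: [0.562, 0.0262, 0.0813]
tool_rot: [0.832, 0.555, 0.001, 0.0]
force: [0.1, 0.3, -0.4]
opening: 0.0115
```

```bash
python3 - <<'E'
from h import *
im=env.capture('scene'); u,v=w2p('scene',[.562,.027,.05])[0].astype(int)
cv2.imwrite(f'pics/s5.png',cv2.resize(im[v-50:v+50,u-50:u+50],None,fx=6,fy=6,interpolation=cv2.INTER_CUBIC))
E
python3 d.py .4325 -.0865 .08
```

```text
clk 6.12 pos [0.5614 0.0262 0.0806] F [-0.8  0.2 -1.5] open 0.012
t cm [-15.36  -7.57   0.05] yaw x 67.38 q [-0.27  0.5   0.21  1.93 -0.15  0.72  1.2 ]
w deg [ 0.04 -0.03 -0.  ]
```

View pics/s5.png

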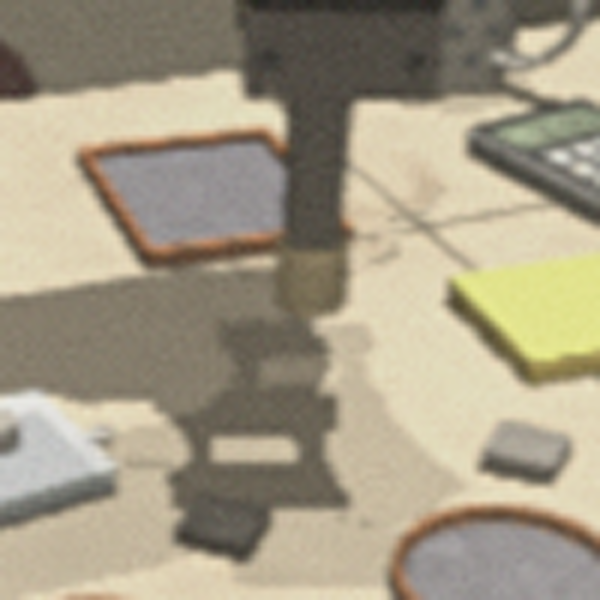

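{"api": "carry_out", "payload": {
  "series": [
    {"tx":-5,"ty":-2.5,"tz":0,"wx":0,"wy":0,"wz":0},
    {"tx":-10,"ty":-5,"tz":0,"wx":0,"wy":0,"wz":0},
    {"tx":-14,"ty":-7,"tz":0,"wx":0,"wy":0,"wz":0},
    {"tx":-15.4,"ty":-7.6,"tz":0,"wx":0,"wy":0,"wz":0},
    {"tx":-15.4,"ty":-7.6,"tz":0,"wx":0,"wy":0,"wz":0},
    {"tx":-15.4,"ty":-7.6,"tz":0,"wx":0,"wy":0,"wz":0},
    {"tx":-15.4,"ty":-7.6,"tz":0,"wx":0,"wy":0,"wz":0}
  ]
}}

```text
clock: 7.0
ee_pos: [0.4329, -0.0859, 0.08]
tool_rot: [0.832, 0.555, 0.0, 0.0]
force: [0.3, 0.5, -1.3]
opening: 0.012
```

```bash
python3 d.py .4325 -.0865 .035
```

```text
clk 7.0 pos [ 0.4329 -0.0859  0.08  ] F [ 0.3  0.5 -1.3] open 0.012
t cm [-0.08 -0.02  4.5 ] yaw x 67.49 q [-0.08  0.33  0.23  2.21 -0.13  0.61  1.43]
w deg [ 0.03 -0.01 -0.  ]
```

{"api": "carry_out", "payload": {
  "series": [
    {"tx":0,"ty":0,"tz":1.5,"wx":0,"wy":0,"wz":0},
    {"tx":0,"ty":0,"tz":3,"wx":0,"wy":0,"wz":0},
    {"tx":0,"ty":0,"tz":4,"wx":0,"wy":0,"wz":0},
    {"tx":0,"ty":0,"tz":4.4,"wx":0,"wy":0,"wz":0},
    {"tx":0,"ty":0,"tz":4.5,"wx":0,"wy":0,"wz":0},
    {"tx":0,"ty":0,"tz":4.5,"wx":0,"wy":0,"wz":0}
  ]
}}

```text
clock: 7.75
ee_pos: [0.4321, -0.0869, 0.0353]
tool_rot: [0.832, 0.555, 0.0, 0.0]
force: [-0.3, 0.0, -1.5]
opening: 0.0119
```

```bash
python3 d.py .4325 -.0865 .0345; python3 - <<'E'
from h import *
im=env.capture('scene'); u,v=w2p('scene',[.4325,-.0865,.03])[0].astype(int)
cv2.imwrite(f'pics/s6.png',cv2.resize(im[v-50:v+50,u-50:u+50],None,fx=6,fy=6,interpolation=cv2.INTER_CUBIC))
E
```

```text
clk 7.75 pos [ 0.4321 -0.0869  0.0353] F [-0.3  0.  -1.5] open 0.0119
t cm [0.05 0.03 0.08] yaw x 67.37 q [-0.05  0.43  0.2   2.23 -0.18  0.5   1.47]
w deg [ 0.03 -0.01 -0.  ]
```

View pics/s6.png

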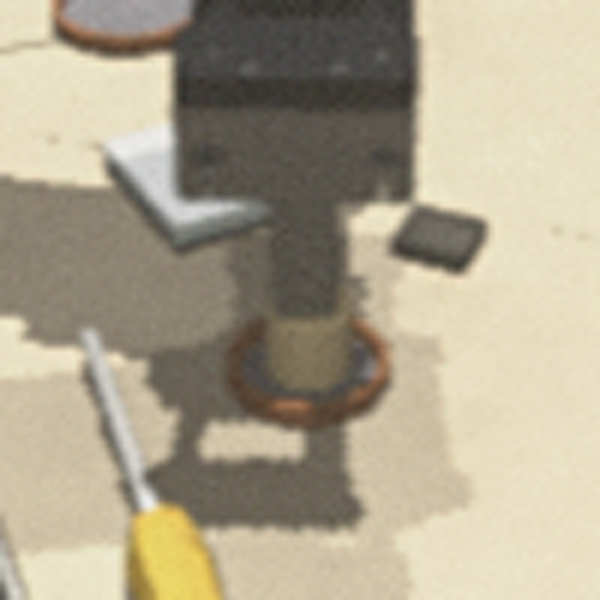

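{"api": "carry_out", "payload": {
  "series": [
    {"tx":0,"ty":0,"tz":0.1,"wx":0,"wy":0,"wz":0},
    {"tx":0,"ty":0,"tz":0.1,"wx":0,"wy":0,"wz":0},
    {"tx":0,"ty":0,"tz":0.1,"wx":0,"wy":0,"wz":0}
  ]
}}

```text
clock: 8.18
ee_pos: [0.432, -0.0868, 0.0342]
tool_rot: [0.832, 0.555, 0.0, 0.0]
force: [0.3, -0.5, 0.1]
opening: 0.0116
```

{"api": "carry_out", "payload": {
  "series": [
    {"tx":0,"ty":0,"tz":0,"wx":0,"wy":0,"wz":0},
    {"tx":0,"ty":0,"tz":0,"wx":0,"wy":0,"wz":0},
    {"tx":0,"ty":0,"tz":0,"wx":0,"wy":0,"wz":0},
    {"tx":0,"ty":0,"tz":0,"wx":0,"wy":0,"wz":0},
    {"tx":0,"ty":0,"tz":-2,"wx":0,"wy":0,"wz":0},
    {"tx":0,"ty":0,"tz":-6,"wx":0,"wy":0,"wz":0},
    {"tx":0,"ty":0,"tz":-9,"wx":0,"wy":0,"wz":0},
    {"tx":0,"ty":0,"tz":-9,"wx":0,"wy":0,"wz":0}
  ],
  "gripper": 0.5
}}

```text
clock: 9.18
ee_pos: [0.4335, -0.0869, 0.1259]
tool_rot: [0.832, 0.555, 0.002, 0.001]
force: [0.2, 0.0, 0.1]
opening: 0.0458
```

```bash
python3 d.py .686 -.107 .12; python3 - <<'E'
from h import *
im=env.capture('scene'); u,v=w2p('scene',[.4325,-.0865,.03])[0].astype(int)
cv2.imwrite(f'pics/s7.png',cv2.resize(im[v-50:v+50,u-50:u+50],None,fx=6,fy=6,interpolation=cv2.INTER_CUBIC))
E
```

```text
clk 9.18 pos [ 0.4335 -0.0869  0.1259] F [0.2 0.  0.1] open 0.0458
t cm [ 7.86 24.08  0.72] yaw x 67.38 q [-0.11  0.25  0.26  2.19 -0.1   0.71  1.4 ]
w deg [ 0.26 -0.11 -0.  ]
```

View pics/s7.png

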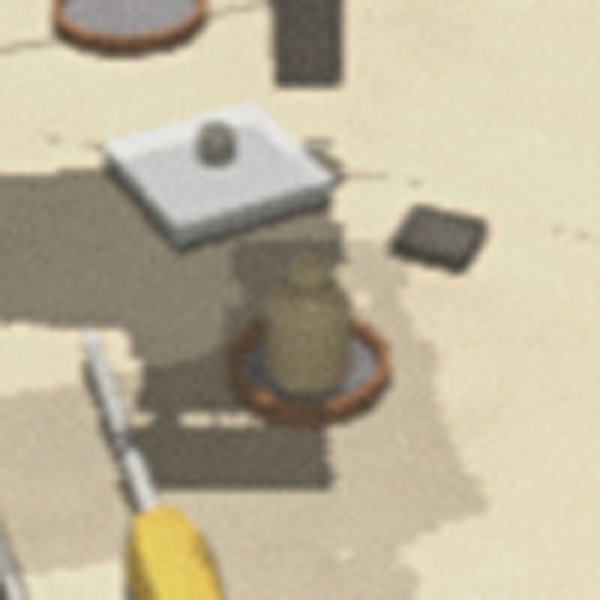

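{"api": "carry_out", "payload": {
  "series": [
    {"tx":7.9,"ty":24.1,"tz":0.7,"wx":0,"wy":0,"wz":0},
    {"tx":7.9,"ty":24.1,"tz":0.7,"wx":0,"wy":0,"wz":0},
    {"tx":7.9,"ty":24.1,"tz":0.7,"wx":0,"wy":0,"wz":0},
    {"tx":7.9,"ty":24.1,"tz":0.7,"wx":0,"wy":0,"wz":0},
    {"tx":7.9,"ty":24.1,"tz":0.7,"wx":0,"wy":0,"wz":0},
    {"tx":7.9,"ty":24.1,"tz":0.7,"wx":0,"wy":0,"wz":0},
    {"tx":7.9,"ty":24.1,"tz":0.7,"wx":0,"wy":0,"wz":0},
    {"tx":7.9,"ty":24.1,"tz":0.7,"wx":0,"wy":0,"wz":0}
  ]
}}

```text
clock: 10.22
ee_pos: [0.6838, -0.1066, 0.1176]
tool_rot: [0.832, 0.555, 0.0, -0.0]
force: [-0.4, 0.0, 0.5]
opening: 0.0458
```

```bash
python3 d.py .686 -.107 .037; python3 - <<'E'
from h import *
im=env.capture('scene'); u,v=w2p('scene',[.686,-.107,.05])[0].astype(int)
cv2.imwrite(f'pics/s8.png',cv2.resize(im[v-50:v+50,u-50:u+50],None,fx=6,fy=6,interpolation=cv2.INTER_CUBIC))
E
```

```text
clk 10.22 pos [ 0.6838 -0.1066  0.1176] F [-0.4  0.   0.5] open 0.0458
t cm [0.04 0.22 8.06] yaw x 67.36 q [-0.06  0.64  0.25  1.58 -0.18  0.95  1.42]
w deg [-0.   -0.02  0.  ]
```

View pics/s8.png

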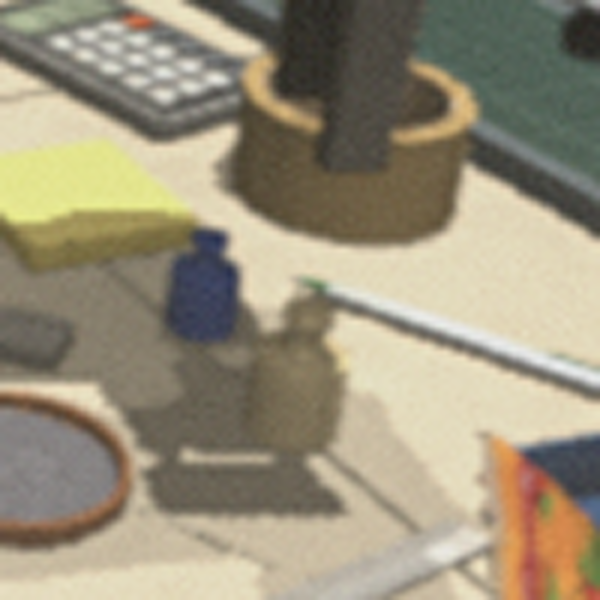

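{"api": "carry_out", "payload": {
  "series": [
    {"tx":0,"ty":0.15,"tz":3,"wx":0,"wy":0,"wz":0},
    {"tx":0,"ty":0.15,"tz":5,"wx":0,"wy":0,"wz":0},
    {"tx":0,"ty":0.15,"tz":7,"wx":0,"wy":0,"wz":0},
    {"tx":0,"ty":0.15,"tz":8,"wx":0,"wy":0,"wz":0},
    {"tx":0,"ty":0.15,"tz":8,"wx":0,"wy":0,"wz":0},
    {"tx":0,"ty":0.15,"tz":8,"wx":0,"wy":0,"wz":0}
  ]
}}

```text
clock: 11.02
ee_pos: [0.6867, -0.1073, 0.0378]
tool_rot: [0.832, 0.555, 0.0, 0.0]
force: [-0.3, 0.9, -0.4]
opening: 0.0461
```

```bash
python3 d.py .686 -.107 .037; python3 - <<'E'
from h import *
im=env.capture('scene'); u,v=w2p('scene',[.686,-.107,.05])[0].astype(int)
cv2.imwrite(f'pics/s9.png',cv2.resize(im[v-50:v+50,u-50:u+50],None,fx=6,fy=6,interpolation=cv2.INTER_CUBIC))
E
```

```text
clk 11.03 pos [ 0.6867 -0.1073  0.0378] F [-0.3  0.9 -0.4] open 0.0461
t cm [ 0.   -0.08  0.08] yaw x 67.37 q [-0.05  0.74  0.23  1.6  -0.21  0.82  1.44]
w deg [ 0.07 -0.02 -0.  ]
```

View pics/s9.png

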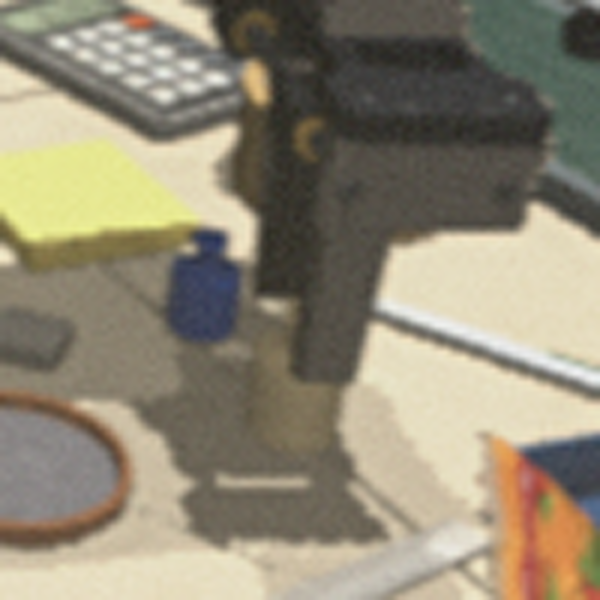

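Straddles the weight's knob, blue one clear. Close and lift.

{"api": "carry_out", "payload": {
  "series": [
    {"tx":0,"ty":0,"tz":0,"wx":0,"wy":0,"wz":0},
    {"tx":0,"ty":0,"tz":0,"wx":0,"wy":0,"wz":0},
    {"tx":0,"ty":0,"tz":0,"wx":0,"wy":0,"wz":0},
    {"tx":0,"ty":0,"tz":0,"wx":0,"wy":0,"wz":0},
    {"tx":0,"ty":0,"tz":0,"wx":0,"wy":0,"wz":0},
    {"tx":0,"ty":0,"tz":0,"wx":0,"wy":0,"wz":0}
  ],
  "gripper": 1,
  "squeeze": 25
}}

```text
clock: 11.82
ee_pos: [0.6861, -0.1074, 0.0373]
tool_rot: [0.832, 0.555, 0.0, 0.0]
force: [-1.0, -0.7, 1.5]
opening: 0.0149
```

{"api": "carry_out", "payload": {
  "series": [
    {"tx":0,"ty":0,"tz":-1,"wx":0,"wy":0,"wz":0},
    {"tx":0,"ty":0,"tz":-2.5,"wx":0,"wy":0,"wz":0},
    {"tx":0,"ty":0,"tz":-5,"wx":0,"wy":0,"wz":0},
    {"tx":0,"ty":0,"tz":-8,"wx":0,"wy":0,"wz":0},
    {"tx":0,"ty":0,"tz":-8,"wx":0,"wy":0,"wz":0}
  ]
}}

```text
clock: 12.45
ee_pos: [0.6883, -0.1074, 0.1207]
tool_rot: [0.832, 0.555, 0.003, 0.002]
force: [1.0, 0.2, -1.6]
opening: 0.015
```

```bash
python3 d.py .4495 .165 .115; python3 - <<'E'
from h import *
im=env.capture('scene'); u,v=w2p('scene',[.686,-.107,.09])[0].astype(int)
cv2.imwrite(f'pics/s10.png',cv2.resize(im[v-50:v+50,u-50:u+50],None,fx=6,fy=6,interpolation=cv2.INTER_CUBIC))
E
```

```text
clk 12.45 pos [ 0.6883 -0.1074  0.1207] F [ 1.   0.2 -1.6] open 0.015
t cm [ 15.97 -32.52   0.4 ] yaw x 67.38 q [-0.06  0.64  0.25  1.57 -0.18  0.95  1.42]
w deg [ 0.35 -0.11 -0.  ]
```

View pics/s10.png

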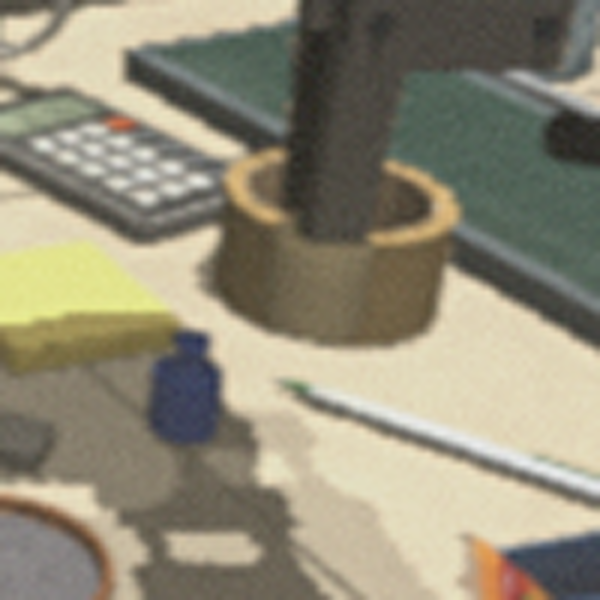

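{"api": "carry_out", "payload": {
  "series": [
    {"tx":2,"ty":-4,"tz":0,"wx":0,"wy":0,"wz":0},
    {"tx":4.5,"ty":-9,"tz":0,"wx":0,"wy":0,"wz":0},
    {"tx":7,"ty":-14,"tz":0,"wx":0,"wy":0,"wz":0},
    {"tx":9.5,"ty":-19,"tz":0,"wx":0,"wy":0,"wz":0},
    {"tx":12,"ty":-24,"tz":0,"wx":0,"wy":0,"wz":0},
    {"tx":14,"ty":-29,"tz":0,"wx":0,"wy":0,"wz":0},
    {"tx":16,"ty":-32.5,"tz":0,"wx":0,"wy":0,"wz":0},
    {"tx":16,"ty":-32.5,"tz":0,"wx":0,"wy":0,"wz":0}
  ]
}}

```text
clock: 13.5
ee_pos: [0.4447, 0.168, 0.1161]
tool_rot: [0.83, 0.557, -0.001, -0.001]
force: [0.7, -0.2, -2.0]
opening: 0.0155
```

{"api": "carry_out", "payload": {
  "series": [
    {"tx":0,"ty":0,"tz":0.5,"wx":0,"wy":0,"wz":0},
    {"tx":0,"ty":0,"tz":2,"wx":0,"wy":0,"wz":0},
    {"tx":0,"ty":0,"tz":4,"wx":0,"wy":0,"wz":0},
    {"tx":0,"ty":0,"tz":4,"wx":0,"wy":0,"wz":0}
  ]
}}

```text
clock: 14.0
ee_pos: [0.4466, 0.1638, 0.075]
tool_rot: [0.833, 0.554, -0.002, -0.0]
force: [-0.2, 0.3, -1.8]
opening: 0.0153
```

```bash
python3 d.py .4495 .165 .042; python3 - <<'E'
from h import *
im=env.capture('scene'); u,v=w2p('scene',[.4495,.165,.05])[0].astype(int)
cv2.imwrite(f'pics/s11.png',cv2.resize(im[v-50:v+50,u-50:u+50],None,fx=6,fy=6,interpolation=cv2.INTER_CUBIC))
E
```

```text
clk 14.0 pos [0.4466 0.1638 0.075 ] F [-0.2  0.3 -1.8] open 0.0153
t cm [0.23 0.23 3.3 ] yaw x 67.26 q [-0.58  0.39  0.19  2.13 -0.12  0.63  0.86]
w deg [-0.15  0.21 -0.  ]
```

View pics/s11.png

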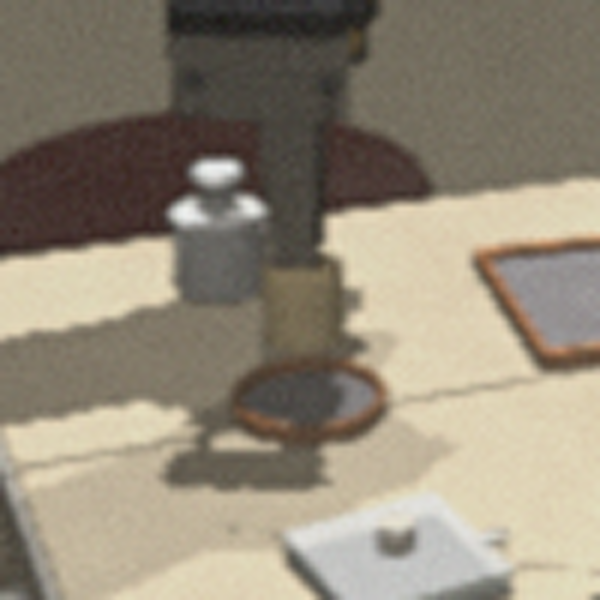

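{"api": "carry_out", "payload": {
  "series": [
    {"tx":0.2,"ty":0.2,"tz":1.2,"wx":0,"wy":0,"wz":0},
    {"tx":0.2,"ty":0.2,"tz":2.3,"wx":0,"wy":0,"wz":0},
    {"tx":0.2,"ty":0.2,"tz":2.9,"wx":0,"wy":0,"wz":0},
    {"tx":0.2,"ty":0.2,"tz":3.2,"wx":0,"wy":0,"wz":0},
    {"tx":0.2,"ty":0.2,"tz":3.3,"wx":0,"wy":0,"wz":0},
    {"tx":0.2,"ty":0.2,"tz":3.3,"wx":0,"wy":0,"wz":0}
  ]
}}

```text
clock: 14.8
ee_pos: [0.4504, 0.1667, 0.0442]
tool_rot: [0.832, 0.555, 0.0, 0.0]
force: [-0.4, -0.7, -1.6]
opening: 0.0155
```

```bash
python3 d.py .4495 .165 .041
```

```text
clk 14.8 pos [0.4504 0.1667 0.0442] F [-0.4 -0.7 -1.6] open 0.0155
t cm [-0.19 -0.01  0.32] yaw x 67.38 q [-0.57  0.45  0.17  2.14 -0.14  0.56  0.88]
w deg [ 0.01 -0.02 -0.  ]
```

{"api": "carry_out", "payload": {
  "series": [
    {"tx":-0.15,"ty":0,"tz":0.1,"wx":0,"wy":0,"wz":0},
    {"tx":-0.15,"ty":0,"tz":0.2,"wx":0,"wy":0,"wz":0},
    {"tx":-0.15,"ty":0,"tz":0.3,"wx":0,"wy":0,"wz":0},
    {"tx":-0.15,"ty":0,"tz":0.3,"wx":0,"wy":0,"wz":0}
  ]
}}

```text
clock: 15.3
ee_pos: [0.4498, 0.1652, 0.0412]
tool_rot: [0.832, 0.555, 0.0, 0.0]
force: [-0.9, -0.3, -0.4]
opening: 0.0152
```

Contact is taking the load; a hair lower and release.

{"api": "carry_out", "payload": {
  "series": [
    {"tx":0,"ty":0,"tz":0.04,"wx":0,"wy":0,"wz":0},
    {"tx":0,"ty":0,"tz":0.04,"wx":0,"wy":0,"wz":0}
  ]
}}

```text
clock: 15.55
ee_pos: [0.45, 0.1652, 0.0411]
tool_rot: [0.832, 0.555, 0.0, 0.0]
force: [-0.5, -1.8, 4.7]
opening: 0.0156
```

{"api": "carry_out", "payload": {
  "series": [
    {"tx":0,"ty":0,"tz":0,"wx":0,"wy":0,"wz":0},
    {"tx":0,"ty":0,"tz":0,"wx":0,"wy":0,"wz":0},
    {"tx":0,"ty":0,"tz":0,"wx":0,"wy":0,"wz":0},
    {"tx":0,"ty":0,"tz":0,"wx":0,"wy":0,"wz":0},
    {"tx":0,"ty":0,"tz":-2,"wx":0,"wy":0,"wz":0},
    {"tx":0,"ty":0,"tz":-6,"wx":0,"wy":0,"wz":0},
    {"tx":0,"ty":0,"tz":-9,"wx":0,"wy":0,"wz":0},
    {"tx":0,"ty":0,"tz":-9,"wx":0,"wy":0,"wz":0}
  ],
  "gripper": 0.5
}}

```text
clock: 16.55
ee_pos: [0.4511, 0.1659, 0.1326]
tool_rot: [0.832, 0.555, 0.002, 0.0]
force: [0.1, 0.5, -0.4]
opening: 0.046
```

```bash
python3 d.py .448 .303 .12; python3 - <<'E'
from h import *
im=env.capture('scene'); u,v=w2p('scene',[.4495,.18,.05])[0].astype(int)
cv2.imwrite(f'pics/s12.png',cv2.resize(im[v-50:v+50,u-50:u+50],None,fx=6,fy=6,interpolation=cv2.INTER_CUBIC))
E
```

```text
clk 16.55 pos [0.4511 0.1659 0.1326] F [ 0.1  0.5 -0.4] open 0.046
t cm [12.53 -5.57  1.29] yaw x 67.38 q [-0.6   0.29  0.21  2.1  -0.09  0.76  0.84]
w deg [ 0.17 -0.22 -0.  ]
```

View pics/s12.png

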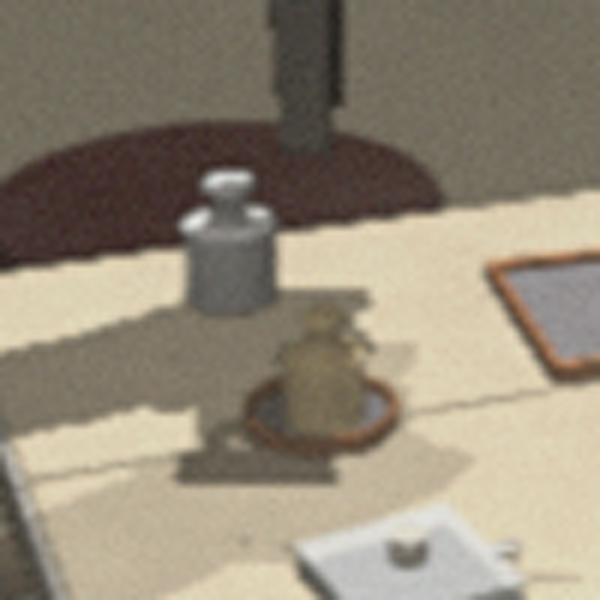

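{"api": "carry_out", "payload": {
  "series": [
    {"tx":4,"ty":-2,"tz":0,"wx":0,"wy":0,"wz":0},
    {"tx":9,"ty":-4,"tz":0,"wx":0,"wy":0,"wz":0},
    {"tx":12.4,"ty":-5.6,"tz":1.3,"wx":0,"wy":0,"wz":0},
    {"tx":12.4,"ty":-5.6,"tz":1.3,"wx":0,"wy":0,"wz":0},
    {"tx":12.4,"ty":-5.6,"tz":3.3,"wx":0,"wy":0,"wz":0},
    {"tx":12.4,"ty":-5.6,"tz":4.3,"wx":0,"wy":0,"wz":0},
    {"tx":12.4,"ty":-5.6,"tz":4.3,"wx":0,"wy":0,"wz":0},
    {"tx":12.4,"ty":-5.6,"tz":4.3,"wx":0,"wy":0,"wz":0}
  ]
}}

```text
clock: 17.6
ee_pos: [0.446, 0.3009, 0.088]
tool_rot: [0.832, 0.554, 0.0, 0.0]
force: [-0.2, -0.4, 0.5]
opening: 0.046
```

```bash
python3 d.py .448 .302 .0445; python3 - <<'E'
from h import *
for c in('scene','top'):
    im=env.capture(c); u,v=w2p(c,[.45,.3,.05])[0].astype(int)
    cv2.imwrite(f'pics/{c}13.png',cv2.resize(im[v-50:v+50,u-50:u+50],None,fx=6,fy=6,interpolation=cv2.INTER_CUBIC))
E
```

```text
clk 17.6 pos [0.446  0.3009 0.088 ] F [-0.2 -0.4  0.5] open 0.046
t cm [0.17 0.14 4.35] yaw x 67.34 q [-0.78  0.45  0.15  1.98 -0.1   0.71  0.61]
w deg [ 0.02 -0.02 -0.  ]
```

View pics/scene13.png

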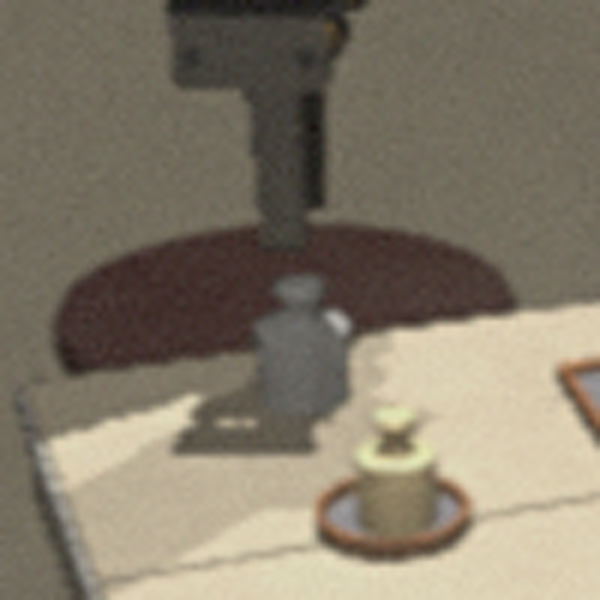

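View pics/top13.png

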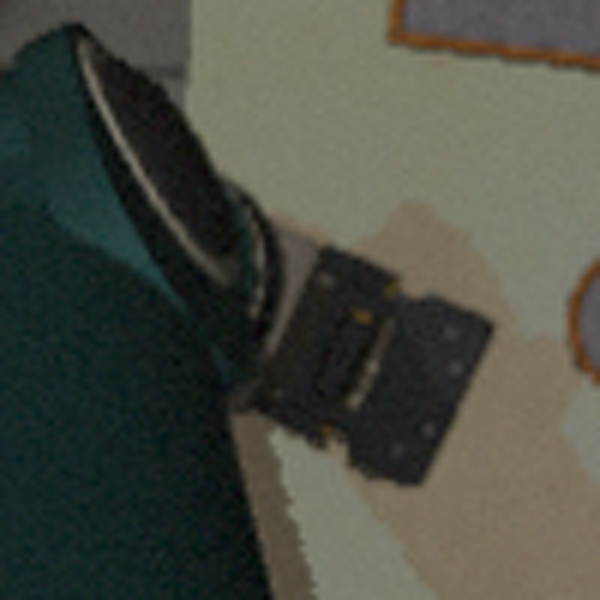

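{"api": "carry_out", "payload": {
  "series": [
    {"tx":0.15,"ty":0.15,"tz":2,"wx":0,"wy":0,"wz":0},
    {"tx":0.15,"ty":0.15,"tz":3.5,"wx":0,"wy":0,"wz":0},
    {"tx":0.15,"ty":0.15,"tz":4.3,"wx":0,"wy":0,"wz":0},
    {"tx":0.15,"ty":0.15,"tz":4.3,"wx":0,"wy":0,"wz":0},
    {"tx":0.15,"ty":0.15,"tz":4.3,"wx":0,"wy":0,"wz":0}
  ]
}}

```text
clock: 18.32
ee_pos: [0.4479, 0.3023, 0.0451]
tool_rot: [0.832, 0.555, 0.0, -0.0]
force: [-0.4, 0.1, 0.0]
opening: 0.0461
```

{"api": "carry_out", "payload": {
  "series": [
    {"tx":0,"ty":0,"tz":0,"wx":0,"wy":0,"wz":0},
    {"tx":0,"ty":0,"tz":0,"wx":0,"wy":0,"wz":0},
    {"tx":0,"ty":0,"tz":0,"wx":0,"wy":0,"wz":0},
    {"tx":0,"ty":0,"tz":0,"wx":0,"wy":0,"wz":0},
    {"tx":0,"ty":0,"tz":0,"wx":0,"wy":0,"wz":0},
    {"tx":0,"ty":0,"tz":0,"wx":0,"wy":0,"wz":0}
  ],
  "gripper": 1,
  "squeeze": 45
}}

```text
clock: 19.08
ee_pos: [0.4483, 0.3029, 0.0452]
tool_rot: [0.832, 0.555, 0.001, -0.0]
force: [1.7, 3.7, 2.6]
opening: 0.0197
```

```bash
python3 d.py .448 .302 .0445; python3 - <<'E'
from h import *
for c in('scene',):
    im=env.capture(c); u,v=w2p(c,[.45,.3,.05])[0].astype(int)
    cv2.imwrite(f'pics/{c}14.png',cv2.resize(im[v-50:v+50,u-50:u+50],None,fx=6,fy=6,interpolation=cv2.INTER_CUBIC))
E
```

```text
clk 19.07 pos [0.4483 0.3029 0.0452] F [1.7 3.7 2.6] open 0.0197
t cm [-0.09  0.01  0.07] yaw x 67.39 q [-0.77  0.53  0.14  1.99 -0.12  0.63  0.63]
w deg [ 0.05 -0.11 -0.  ]
```

View pics/scene14.png

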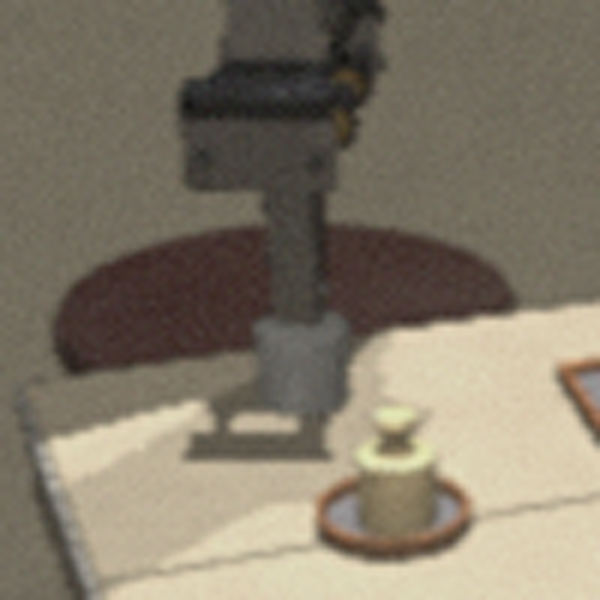

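{"api": "carry_out", "payload": {
  "series": [
    {"tx":0,"ty":0,"tz":-1,"wx":0,"wy":0,"wz":0},
    {"tx":0,"ty":0,"tz":-2.5,"wx":0,"wy":0,"wz":0},
    {"tx":0,"ty":0,"tz":-5,"wx":0,"wy":0,"wz":0},
    {"tx":0,"ty":0,"tz":-8,"wx":0,"wy":0,"wz":0},
    {"tx":0,"ty":0,"tz":-9,"wx":0,"wy":0,"wz":0},
    {"tx":0,"ty":0,"tz":-9,"wx":0,"wy":0,"wz":0}
  ]
}}

```text
clock: 19.88
ee_pos: [0.4475, 0.3018, 0.135]
tool_rot: [0.832, 0.555, 0.0, -0.0]
force: [0.3, 0.8, -5.7]
opening: 0.0203
```

```bash
python3 d.py .577 -.0995 .12; python3 - <<'E'
from h import *
for c in('scene',):
    im=env.capture(c); u,v=w2p(c,[.45,.3,.1])[0].astype(int)
    cv2.imwrite(f'pics/{c}15.png',cv2.resize(im[v-50:v+50,u-50:u+50],None,fx=5,fy=5,interpolation=cv2.INTER_CUBIC))
E
```

```text
clk 19.88 pos [0.4475 0.3018 0.135 ] F [ 0.3  0.8 -5.7] open 0.0203
t cm [-32.06  27.39   1.5 ] yaw x 67.37 q [-0.79  0.38  0.17  1.95 -0.09  0.81  0.6 ]
w deg [ 0.01 -0.02 -0.  ]
```

View pics/scene15.png

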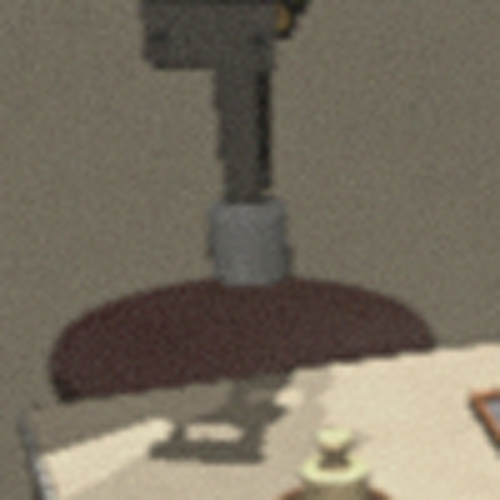

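Held. Carry across in two calls.

{"api": "carry_out", "payload": {
  "series": [
    {"tx":-2.5,"ty":2,"tz":0,"wx":0,"wy":0,"wz":0},
    {"tx":-6,"ty":5,"tz":0,"wx":0,"wy":0,"wz":0},
    {"tx":-10,"ty":8.5,"tz":0,"wx":0,"wy":0,"wz":0},
    {"tx":-14,"ty":12,"tz":0,"wx":0,"wy":0,"wz":0},
    {"tx":-18,"ty":15.5,"tz":0,"wx":0,"wy":0,"wz":0},
    {"tx":-22,"ty":19,"tz":0,"wx":0,"wy":0,"wz":0},
    {"tx":-26,"ty":22,"tz":0,"wx":0,"wy":0,"wz":0},
    {"tx":-29,"ty":25,"tz":0,"wx":0,"wy":0,"wz":0}
  ]
}}

```text
clock: 20.92
ee_pos: [0.5656, -0.0642, 0.1331]
tool_rot: [0.833, 0.554, -0.002, -0.001]
force: [-0.4, 0.6, -5.4]
opening: 0.02
```

{"api": "carry_out", "payload": {
  "series": [
    {"tx":-1.5,"ty":1.2,"tz":0,"wx":0,"wy":0,"wz":0},
    {"tx":-2.5,"ty":2,"tz":1,"wx":0,"wy":0,"wz":0},
    {"tx":-2.5,"ty":2,"tz":3,"wx":0,"wy":0,"wz":0},
    {"tx":-2.5,"ty":2,"tz":4,"wx":0,"wy":0,"wz":0},
    {"tx":-2.5,"ty":2,"tz":4,"wx":0,"wy":0,"wz":0},
    {"tx":-2.5,"ty":2,"tz":4,"wx":0,"wy":0,"wz":0}
  ]
}}

```text
clock: 21.68
ee_pos: [0.5761, -0.092, 0.0951]
tool_rot: [0.832, 0.555, 0.0, 0.0]
force: [0.7, -0.4, -4.2]
opening: 0.0197
```

```bash
python3 d.py .577 -.0995 .050; python3 - <<'E'
from h import *
for c in('scene',):
    im=env.capture(c); u,v=w2p(c,[.577,-.1,.05])[0].astype(int)
    cv2.imwrite(f'pics/{c}16.png',cv2.resize(im[v-50:v+50,u-50:u+50],None,fx=5,fy=5,interpolation=cv2.INTER_CUBIC))
E
```

```text
clk 21.68 pos [ 0.5761 -0.092   0.0951] F [ 0.7 -0.4 -4.2] open 0.0197
t cm [-0.66  0.37  4.51] yaw x 67.43 q [-0.11  0.51  0.27  1.88 -0.19  0.78  1.44]
w deg [ 0.04 -0.02 -0.  ]
```

View pics/scene16.png

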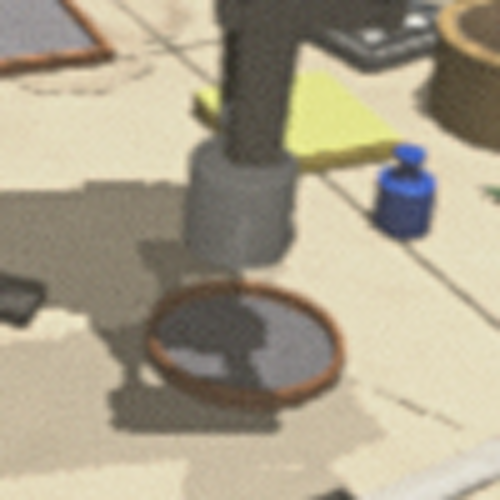

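{"api": "carry_out", "payload": {
  "series": [
    {"tx":-0.65,"ty":0.4,"tz":1,"wx":0,"wy":0,"wz":0},
    {"tx":-0.65,"ty":0.4,"tz":2.2,"wx":0,"wy":0,"wz":0},
    {"tx":-0.65,"ty":0.4,"tz":3.3,"wx":0,"wy":0,"wz":0},
    {"tx":-0.65,"ty":0.4,"tz":4.1,"wx":0,"wy":0,"wz":0},
    {"tx":-0.65,"ty":0.4,"tz":4.4,"wx":0,"wy":0,"wz":0},
    {"tx":-0.65,"ty":0.4,"tz":4.4,"wx":0,"wy":0,"wz":0},
    {"tx":-0.65,"ty":0.4,"tz":4.4,"wx":0,"wy":0,"wz":0}
  ]
}}

```text
clock: 22.6
ee_pos: [0.5772, -0.1001, 0.0511]
tool_rot: [0.832, 0.555, 0.0, 0.0]
force: [-0.1, -0.2, -5.2]
opening: 0.0196
```

```bash
python3 d.py .577 -.0995 .049; python3 - <<'E'
from h import *
for c in('scene',):
    im=env.capture(c); u,v=w2p(c,[.577,-.1,.05])[0].astype(int)
    cv2.imwrite(f'pics/{c}17.png',cv2.resize(im[v-50:v+50,u-50:u+50],None,fx=5,fy=5,interpolation=cv2.INTER_CUBIC))
E
```

```text
clk 22.6 pos [ 0.5772 -0.1001  0.0511] F [-0.1 -0.2 -5.2] open 0.0196
t cm [ 0.05 -0.05  0.21] yaw x 67.38 q [-0.08  0.58  0.25  1.89 -0.21  0.7   1.47]
w deg [ 0.04 -0.01 -0.  ]
```

View pics/scene17.png

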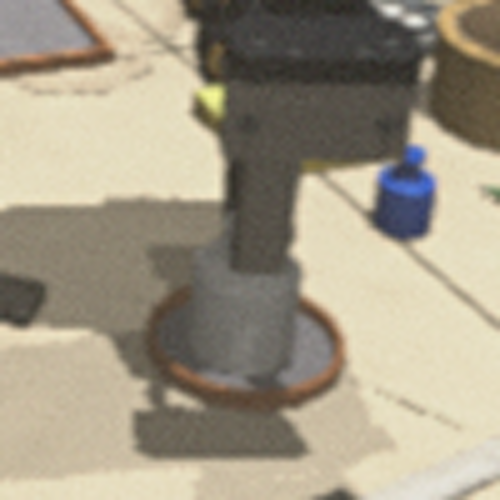

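{"api": "carry_out", "payload": {
  "series": [
    {"tx":0,"ty":0,"tz":0.1,"wx":0,"wy":0,"wz":0},
    {"tx":0,"ty":0,"tz":0.2,"wx":0,"wy":0,"wz":0},
    {"tx":0,"ty":0,"tz":0.2,"wx":0,"wy":0,"wz":0},
    {"tx":0,"ty":0,"tz":0.2,"wx":0,"wy":0,"wz":0}
  ]
}}

```text
clock: 23.15
ee_pos: [0.5772, -0.1001, 0.0491]
tool_rot: [0.832, 0.555, 0.0, 0.0]
force: [-0.9, 0.3, -0.1]
opening: 0.02
```

{"api": "carry_out", "payload": {
  "series": [
    {"tx":0,"ty":0,"tz":0,"wx":0,"wy":0,"wz":0},
    {"tx":0,"ty":0,"tz":0,"wx":0,"wy":0,"wz":0},
    {"tx":0,"ty":0,"tz":0,"wx":0,"wy":0,"wz":0},
    {"tx":0,"ty":0,"tz":0,"wx":0,"wy":0,"wz":0},
    {"tx":0,"ty":0,"tz":-2,"wx":0,"wy":0,"wz":0},
    {"tx":0,"ty":0,"tz":-6,"wx":0,"wy":0,"wz":0},
    {"tx":0,"ty":0,"tz":-9,"wx":0,"wy":0,"wz":0},
    {"tx":0,"ty":0,"tz":-9,"wx":0,"wy":0,"wz":0}
  ],
  "gripper": 0.5
}}

```text
clock: 24.15
ee_pos: [0.579, -0.1005, 0.1426]
tool_rot: [0.832, 0.555, 0.003, 0.002]
force: [0.1, 0.3, -0.5]
opening: 0.0459
```

```bash
python3 d.py .442 .031 .10; python3 - <<'E'
from h import *
for c in('scene',):
    im=env.capture(c); u,v=w2p(c,[.577,-.1,.05])[0].astype(int)
    cv2.imwrite(f'pics/{c}18.png',cv2.resize(im[v-50:v+50,u-50:u+50],None,fx=5,fy=5,interpolation=cv2.INTER_CUBIC))
E
```

```text
clk 24.15 pos [ 0.579  -0.1005  0.1426] F [ 0.1  0.3 -0.5] open 0.0459
t cm [  6.86 -17.74   4.16] yaw x 67.37 q [-0.11  0.45  0.29  1.84 -0.16  0.87  1.43]
w deg [ 0.36 -0.13 -0.  ]
```

View pics/scene18.png

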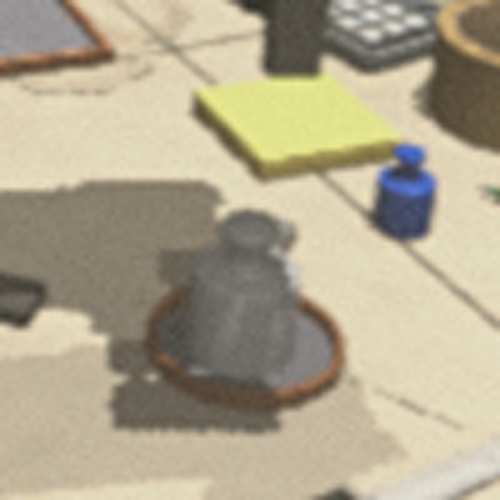

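{"api": "carry_out", "payload": {
  "series": [
    {"tx":3,"ty":-6,"tz":0,"wx":0,"wy":0,"wz":0},
    {"tx":5,"ty":-12,"tz":1,"wx":0,"wy":0,"wz":0},
    {"tx":6.9,"ty":-17.6,"tz":3,"wx":0,"wy":0,"wz":0},
    {"tx":6.9,"ty":-17.6,"tz":5,"wx":0,"wy":0,"wz":0},
    {"tx":6.9,"ty":-17.6,"tz":8,"wx":0,"wy":0,"wz":0},
    {"tx":6.9,"ty":-17.6,"tz":8,"wx":0,"wy":0,"wz":0},
    {"tx":6.9,"ty":-17.6,"tz":8,"wx":0,"wy":0,"wz":0}
  ]
}}

```text
clock: 25.08
ee_pos: [0.4411, 0.031, 0.059]
tool_rot: [0.832, 0.554, -0.0, 0.0]
force: [-0.5, -0.6, -0.8]
opening: 0.0462
```

```bash
python3 d.py .442 .031 .014; python3 - <<'E'
from h import *
for c in('scene',):
    im=env.capture(c); u,v=w2p(c,[.442,.031,.03])[0].astype(int)
    cv2.imwrite(f'pics/{c}19.png',cv2.resize(im[v-50:v+50,u-50:u+50],None,fx=5,fy=5,interpolation=cv2.INTER_CUBIC))
E
```

```text
clk 25.07 pos [0.4411 0.031  0.059 ] F [-0.5 -0.6 -0.8] open 0.0462
t cm [0.03 0.08 4.5 ] yaw x 67.35 q [-0.34  0.38  0.22  2.22 -0.16  0.56  1.18]
w deg [-0.01  0.01 -0.  ]
```

View pics/scene19.png

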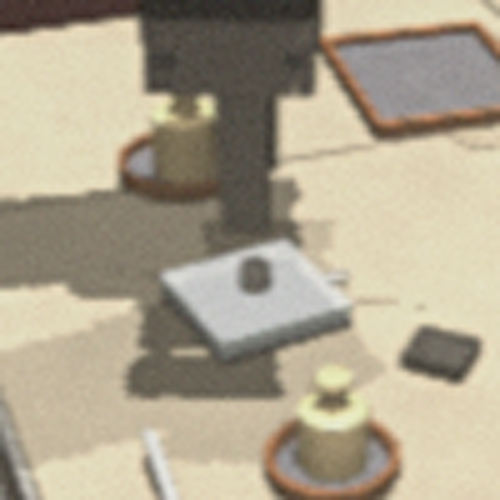

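{"api": "carry_out", "payload": {
  "series": [
    {"tx":0,"ty":0.05,"tz":2,"wx":0,"wy":0,"wz":0},
    {"tx":0,"ty":0.05,"tz":3.5,"wx":0,"wy":0,"wz":0},
    {"tx":0,"ty":0.05,"tz":4.3,"wx":0,"wy":0,"wz":0},
    {"tx":0,"ty":0.05,"tz":4.4,"wx":0,"wy":0,"wz":0},
    {"tx":0,"ty":0.05,"tz":4.4,"wx":0,"wy":0,"wz":0},
    {"tx":0,"ty":0.05,"tz":4.4,"wx":0,"wy":0,"wz":0}
  ]
}}

```text
clock: 25.88
ee_pos: [0.4418, 0.0311, 0.0151]
tool_rot: [0.832, 0.555, 0.0, 0.0]
force: [0.2, 0.1, 0.4]
opening: 0.0461
```

{"api": "carry_out", "payload": {
  "series": [
    {"tx":0,"ty":0,"tz":0.1,"wx":0,"wy":0,"wz":0},
    {"tx":0,"ty":0,"tz":0.1,"wx":0,"wy":0,"wz":0},
    {"tx":0,"ty":0,"tz":0.1,"wx":0,"wy":0,"wz":0},
    {"tx":0,"ty":0,"tz":0.1,"wx":0,"wy":0,"wz":0},
    {"tx":0,"ty":0,"tz":0.1,"wx":0,"wy":0,"wz":0},
    {"tx":0,"ty":0,"tz":0.1,"wx":0,"wy":0,"wz":0},
    {"tx":0,"ty":0,"tz":0.1,"wx":0,"wy":0,"wz":0}
  ],
  "gripper": 1,
  "squeeze": 40
}}

```text
clock: 26.75
ee_pos: [0.4416, 0.0312, 0.0138]
tool_rot: [0.832, 0.555, 0.0, 0.0]
force: [-0.1, 1.3, 0.8]
opening: 0.0126
```

```bash
python3 d.py .442 .031 .014; python3 - <<'E'
from h import *
for c in('scene','top'):
    im=env.capture(c); u,v=w2p(c,[.442,.031,.03])[0].astype(int)
    cv2.imwrite(f'pics/{c}20.png',cv2.resize(im[v-50:v+50,u-50:u+50],None,fx=5,fy=5,interpolation=cv2.INTER_CUBIC))
E
```

```text
clk 26.75 pos [0.4416 0.0312 0.0138] F [-0.1  1.3  0.8] open 0.0126
t cm [-0.01  0.05 -0.02] yaw x 67.38 q [-0.31  0.48  0.19  2.23 -0.2   0.45  1.22]
w deg [ 0.01 -0.02 -0.  ]
```

View pics/scene20.png

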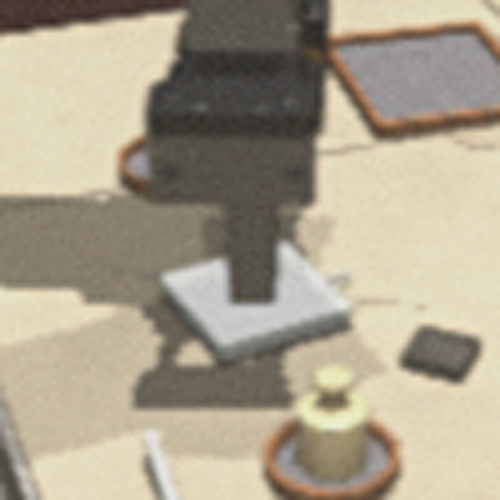

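View pics/top20.png

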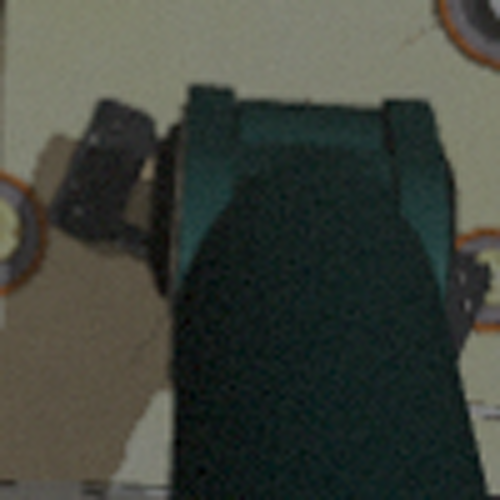

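{"api": "carry_out", "payload": {
  "series": [
    {"tx":0,"ty":0,"tz":-0.7,"wx":0,"wy":0,"wz":0},
    {"tx":0,"ty":0,"tz":-2,"wx":0,"wy":0,"wz":0},
    {"tx":0,"ty":0,"tz":-4,"wx":0,"wy":0,"wz":0},
    {"tx":0,"ty":0,"tz":-6.5,"wx":0,"wy":0,"wz":0},
    {"tx":0,"ty":0,"tz":-9,"wx":0,"wy":0,"wz":0},
    {"tx":0,"ty":0,"tz":-10,"wx":0,"wy":0,"wz":0},
    {"tx":0,"ty":0,"tz":-10,"wx":0,"wy":0,"wz":0}
  ]
}}

```text
clock: 27.72
ee_pos: [0.4417, 0.0312, 0.1143]
tool_rot: [0.832, 0.555, 0.001, 0.0]
force: [0.1, -0.3, -2.4]
opening: 0.0124
```

```bash
python3 d.py .607 .217 .11 143.9; python3 - <<'E'
from h import *
for c in('scene',):
    im=env.capture(c); u,v=w2p(c,[.442,.031,.1])[0].astype(int)
    cv2.imwrite(f'pics/{c}21.png',cv2.resize(im[v-50:v+50,u-50:u+50],None,fx=5,fy=5,interpolation=cv2.INTER_CUBIC))
E
```

```text
clk 27.73 pos [0.4417 0.0312 0.1143] F [ 0.1 -0.3 -2.4] open 0.0124
t cm [23.51  8.11  0.47] yaw x 67.38 q [-0.37  0.27  0.26  2.19 -0.11  0.69  1.14]
w deg [  0.1   -0.   -76.52]
```

View pics/scene21.png

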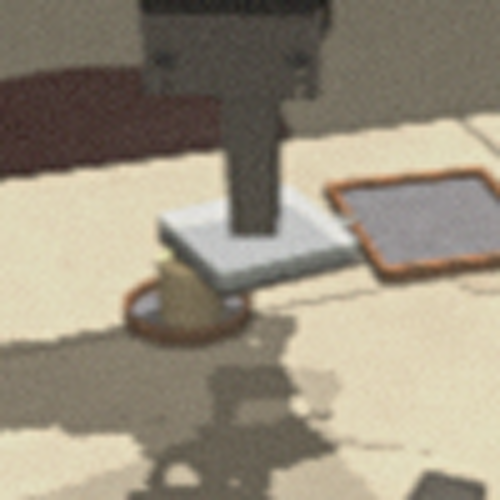

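{"api": "carry_out", "payload": {
  "series": [
    {"tx":1.5,"ty":0.5,"tz":0,"wx":0,"wy":0,"wz":-3},
    {"tx":4.5,"ty":1.5,"tz":0,"wx":0,"wy":0,"wz":-8},
    {"tx":8,"ty":2.7,"tz":0,"wx":0,"wy":0,"wz":-15},
    {"tx":12,"ty":4.1,"tz":0,"wx":0,"wy":0,"wz":-22},
    {"tx":16,"ty":5.5,"tz":0,"wx":0,"wy":0,"wz":-29},
    {"tx":19.5,"ty":6.7,"tz":0,"wx":0,"wy":0,"wz":-36},
    {"tx":22,"ty":7.6,"tz":0,"wx":0,"wy":0,"wz":-43},
    {"tx":23.5,"ty":8.1,"tz":0,"wx":0,"wy":0,"wz":-49}
  ]
}}

```text
clock: 28.78
ee_pos: [0.6069, 0.2193, 0.1118]
tool_rot: [0.524, 0.852, -0.0, -0.001]
force: [0.7, 0.3, -2.5]
opening: 0.0125
```

```bash
python3 d.py .607 .217 .08 143.9
```

```text
clk 28.77 pos [0.6069 0.2193 0.1118] F [ 0.7  0.3 -2.5] open 0.0125
t cm [-0.21 -0.09  3.18] yaw x 116.78 q [-0.42  0.57  0.03  1.69 -0.02  0.88  1.66]
w deg [ -0.07  -0.09 -27.12]
```

{"api": "carry_out", "payload": {
  "series": [
    {"tx":-0.1,"ty":0,"tz":0,"wx":0,"wy":0,"wz":-6},
    {"tx":-0.2,"ty":-0.1,"tz":0,"wx":0,"wy":0,"wz":-13},
    {"tx":-0.2,"ty":-0.1,"tz":1,"wx":0,"wy":0,"wz":-20},
    {"tx":-0.2,"ty":-0.1,"tz":2,"wx":0,"wy":0,"wz":-25},
    {"tx":-0.2,"ty":-0.1,"tz":3.2,"wx":0,"wy":0,"wz":-27.4},
    {"tx":-0.2,"ty":-0.1,"tz":4.2,"wx":0,"wy":0,"wz":-27.4},
    {"tx":-0.2,"ty":-0.1,"tz":4.2,"wx":0,"wy":0,"wz":-27.4},
    {"tx":-0.2,"ty":-0.1,"tz":4.2,"wx":0,"wy":0,"wz":-27.4}
  ]
}}

```text
clock: 29.78
ee_pos: [0.6068, 0.2148, 0.0719]
tool_rot: [0.311, 0.95, 0.0, 0.0]
force: [0.4, -0.1, -2.4]
opening: 0.012
```

```bash
python3 d.py .607 .217 .018 143.9; python3 - <<'E'
from h import *
for c in('scene','top'):
    im=env.capture(c); u,v=w2p(c,[.607,.217,.05])[0].astype(int)
    cv2.imwrite(f'pics/{c}22.png',cv2.resize(im[v-50:v+50,u-50:u+50],None,fx=6,fy=6,interpolation=cv2.INTER_CUBIC))
E
```

```text
clk 29.77 pos [0.6068 0.2148 0.0719] F [ 0.4 -0.1 -2.4] open 0.012
t cm [0.12 0.18 5.39] yaw x 143.76 q [-0.33  0.62 -0.08  1.71  0.07  0.81  2.06]
w deg [ 0.02  0.02 -0.14]
```

View pics/scene22.png

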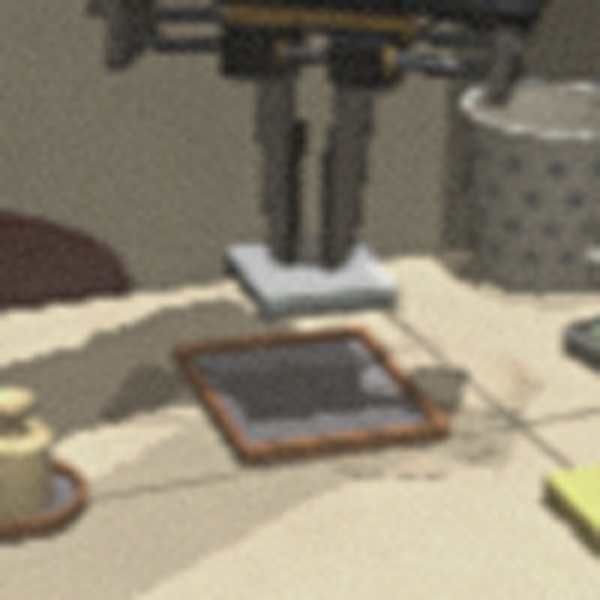

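View pics/top22.png

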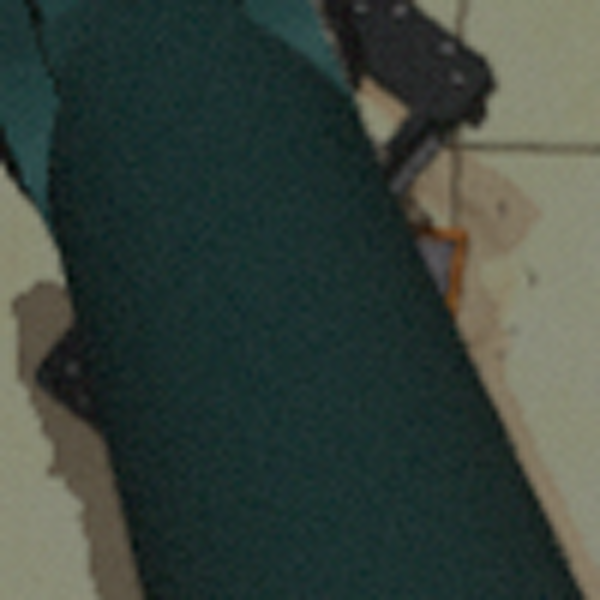

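```bash
python3 - <<'E'
from h import *
c='scene';u0,v0=w2p(c,[.607,.217,.05])[0].astype(int)
g=lambda U,V,z:p2w(c,((U+.5)/6-.5+u0-50,(V+.5)/6-.5+v0-50),z)[:2]
a=[g(227,247,.070),g(266,292,.070),g(397,281,.070),g(362,247,.070)]
print(np.round(a,4), np.mean(a,0))
b=[g(183,350,.010),g(243,458,.010),g(445,428,.010),g(367,333,.010)]
print(np.round(b,4),np.mean(b,0))
for q in(a,b):
  for i in range(4):
    d=q[(i+1)%4]-q[i];print(np.degrees(np.arctan2(d[1],d[0])).round(1),np.linalg.norm(d).round(4))
# predicted plate corners if at yaw 84.7
im=env.capture(c)
for yaw,col in((84.7,(0,0,255)),):
  th=np.radians(yaw);e=np.array([np.cos(th),np.sin(th),0]);f=np.array([-e[1],e[0],0]);k=np.array([.607,.2152,.070])
  P=[k+.0315*(s*e+t*f) for s,t in((1,1),(1,-1),(-1,-1),(-1,1))]
  P2=(w2p(c,P)-(u0-50,v0-50)+.5)*6
  big=cv2.resize(im[v0-50:v0+50,u0-50:u0+50],None,fx=6,fy=6,interpolation=cv2.INTER_CUBIC)
  cv2.polylines(big,[P2.astype(np.int32)],True,col,1)
  th=np.radians(84.7);e=np.array([np.cos(th),np.sin(th),0]);f=np.array([-e[1],e[0],0]);k=np.array([.607,.217,.010])
  P=[k+.059*s*e+.049*t*f for s,t in((1,1),(1,-1),(-1,-1),(-1,1))]
  cv2.polylines(big,[((w2p(c,P)-(u0-50,v0-50)+.5)*6).astype(np.int32)],True,(0,255,0),1)
cv2.imwrite('pics/ov.png',big)
E
```

```text
[[0.5799 0.2495]
 [0.5758 0.1934]
 [0.6353 0.1851]
 [0.6384 0.2283]] [0.6073322  0.21408489]
[[0.5678 0.274 ]
 [0.5514 0.158 ]
 [0.6466 0.1535]
 [0.6592 0.2619]] [0.60622842 0.2118634 ]
-94.2 0.0563
-7.9 0.0601
86.0 0.0433
160.1 0.0622
-98.0 0.1172
-2.7 0.0953
83.3 0.1091
172.4 0.0922
```

View pics/ov.png

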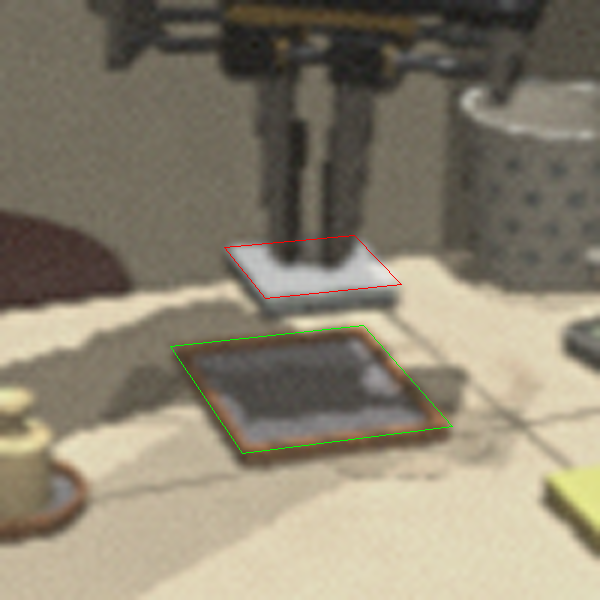

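{"api": "carry_out", "payload": {
  "series": [
    {"tx":0.1,"ty":0.15,"tz":1.2,"wx":0,"wy":0,"wz":-0.1},
    {"tx":0.1,"ty":0.15,"tz":2.5,"wx":0,"wy":0,"wz":-0.1},
    {"tx":0.1,"ty":0.15,"tz":3.5,"wx":0,"wy":0,"wz":-0.1},
    {"tx":0.1,"ty":0.15,"tz":3.8,"wx":0,"wy":0,"wz":-0.1},
    {"tx":0.1,"ty":0.15,"tz":3.8,"wx":0,"wy":0,"wz":-0.1},
    {"tx":0.1,"ty":0.15,"tz":3.8,"wx":0,"wy":0,"wz":-0.1}
  ]
}}

```text
clock: 30.68
ee_pos: [0.607, 0.2165, 0.0341]
tool_rot: [0.31, 0.951, 0.0, 0.0]
force: [-0.2, 0.1, -1.8]
opening: 0.0122
```

```bash
python3 d.py .607 .217 .0178 143.9; python3 - <<'E'
from h import *
c='scene';im=env.capture(c);u0,v0=w2p(c,[.607,.217,.03])[0].astype(int)
big=cv2.resize(im[v0-40:v0+40,u0-40:u0+40],None,fx=7,fy=7,interpolation=cv2.INTER_CUBIC)
cv2.imwrite('pics/s23.png',big)
E
```

```text
clk 30.68 pos [0.607  0.2165 0.0341] F [-0.2  0.1 -1.8] open 0.0122
t cm [0.03 0.04 1.63] yaw x 143.87 q [-0.34  0.68 -0.08  1.72  0.07  0.74  2.06]
w deg [ 0.04  0.02 -0.03]
```

View pics/s23.png

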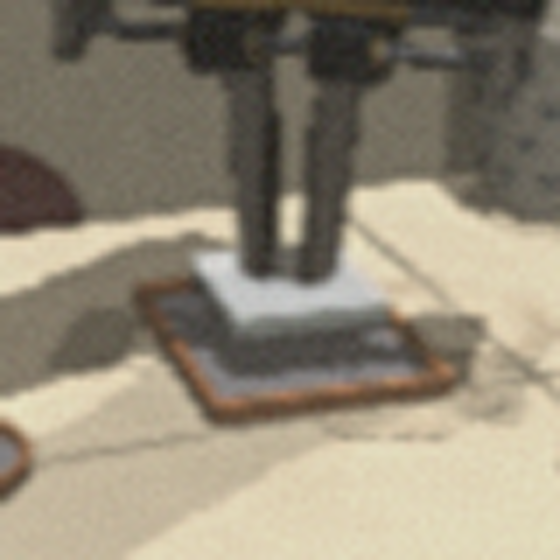

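{"api": "carry_out", "payload": {
  "series": [
    {"tx":0.03,"ty":0.03,"tz":0.5,"wx":0,"wy":0,"wz":0},
    {"tx":0.03,"ty":0.03,"tz":1,"wx":0,"wy":0,"wz":0},
    {"tx":0.03,"ty":0.03,"tz":1.4,"wx":0,"wy":0,"wz":0},
    {"tx":0.03,"ty":0.03,"tz":1.5,"wx":0,"wy":0,"wz":0},
    {"tx":0.03,"ty":0.03,"tz":1.55,"wx":0,"wy":0,"wz":0},
    {"tx":0.03,"ty":0.03,"tz":1.55,"wx":0,"wy":0,"wz":0}
  ]
}}

```text
clock: 31.48
ee_pos: [0.6067, 0.2169, 0.0183]
tool_rot: [0.31, 0.951, 0.0, 0.0]
force: [0.6, 0.2, -0.6]
opening: 0.0122
```

{"api": "carry_out", "payload": {
  "series": [
    {"tx":0,"ty":0,"tz":0.05,"wx":0,"wy":0,"wz":0},
    {"tx":0,"ty":0,"tz":0.05,"wx":0,"wy":0,"wz":0}
  ]
}}

```text
clock: 31.72
ee_pos: [0.6067, 0.2169, 0.0178]
tool_rot: [0.31, 0.951, 0.0, 0.0]
force: [0.1, 0.6, -1.5]
opening: 0.0125
```

{"api": "carry_out", "payload": {
  "series": [
    {"tx":0,"ty":0,"tz":0,"wx":0,"wy":0,"wz":0},
    {"tx":0,"ty":0,"tz":0,"wx":0,"wy":0,"wz":0},
    {"tx":0,"ty":0,"tz":0,"wx":0,"wy":0,"wz":0},
    {"tx":0,"ty":0,"tz":0,"wx":0,"wy":0,"wz":0},
    {"tx":0,"ty":0,"tz":-2,"wx":0,"wy":0,"wz":0},
    {"tx":0,"ty":0,"tz":-6,"wx":0,"wy":0,"wz":0},
    {"tx":0,"ty":0,"tz":-12,"wx":0,"wy":0,"wz":0},
    {"tx":0,"ty":0,"tz":-18,"wx":0,"wy":0,"wz":0}
  ],
  "gripper": 0.5
}}

```text
clock: 32.72
ee_pos: [0.6065, 0.2168, 0.201]
tool_rot: [0.31, 0.951, 0.0, 0.0]
force: [1.4, 0.8, -0.1]
opening: 0.0459
```

```bash
python3 d.py .25 .6 .215
```

```text
clk 32.73 pos [0.6065 0.2168 0.201 ] F [ 1.4  0.8 -0.1] open 0.0459
t cm [51.39  9.94 -1.42] yaw x 143.88 q [-0.33  0.47 -0.09  1.63  0.05  1.04  2.08]
w deg [0.06 0.03 0.  ]
```

{"api": "carry_out", "payload": {
  "series": [
    {"tx":45,"ty":9,"tz":-1.4,"wx":0,"wy":0,"wz":0},
    {"tx":45,"ty":9,"tz":-1.4,"wx":0,"wy":0,"wz":0},
    {"tx":45,"ty":9,"tz":-1.4,"wx":0,"wy":0,"wz":0},
    {"tx":45,"ty":9,"tz":-1.4,"wx":0,"wy":0,"wz":0},
    {"tx":45,"ty":9,"tz":-1.4,"wx":0,"wy":0,"wz":0},
    {"tx":45,"ty":9,"tz":-1.4,"wx":0,"wy":0,"wz":0},
    {"tx":45,"ty":9,"tz":-1.4,"wx":0,"wy":0,"wz":0},
    {"tx":45,"ty":9,"tz":-1.4,"wx":0,"wy":0,"wz":0}
  ]
}}

```text
clock: 33.72
ee_pos: [0.2917, 0.5581, 0.2135]
tool_rot: [0.307, 0.952, 0.001, -0.001]
force: [0.5, -0.3, -0.1]
opening: 0.0458
```

```bash
python3 d.py .25 .6 .215; python3 - <<'E'
from h import *
im=env.capture('top');cv2.imwrite('pics/tf_raw.png',im)
cv2.imwrite('pics/tf.png',cv2.resize(im[120:260,150:370],None,fx=3.6,fy=3.6,interpolation=cv2.INTER_CUBIC))
cv2.imwrite('pics/tf2.png',cv2.resize(im[135:210,175:250],None,fx=8,fy=8,interpolation=cv2.INTER_CUBIC))
E
```

```text
clk 33.73 pos [0.2917 0.5581 0.2135] F [ 0.5 -0.3 -0.1] open 0.0458
t cm [ 5.83  0.96 -0.14] yaw x 144.24 q [-0.97  0.45 -0.23  1.65  0.11  1.06  1.28]
w deg [ 0.11 -0.13 -0.  ]
```

View pics/tf.png

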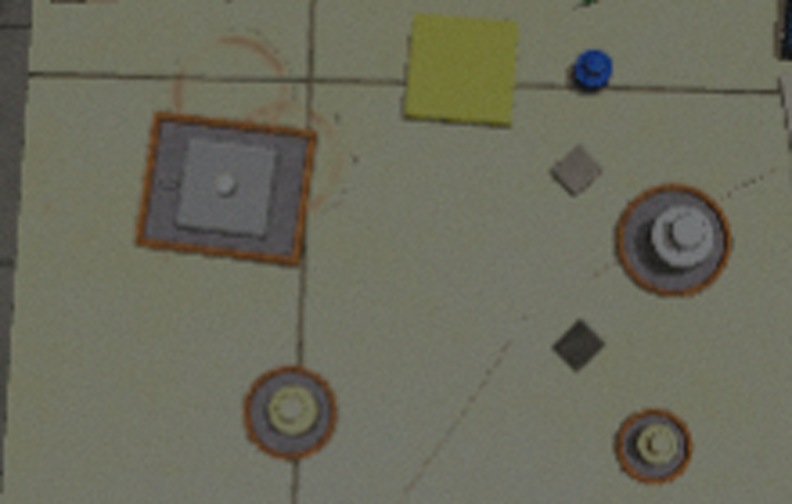

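View pics/tf2.png

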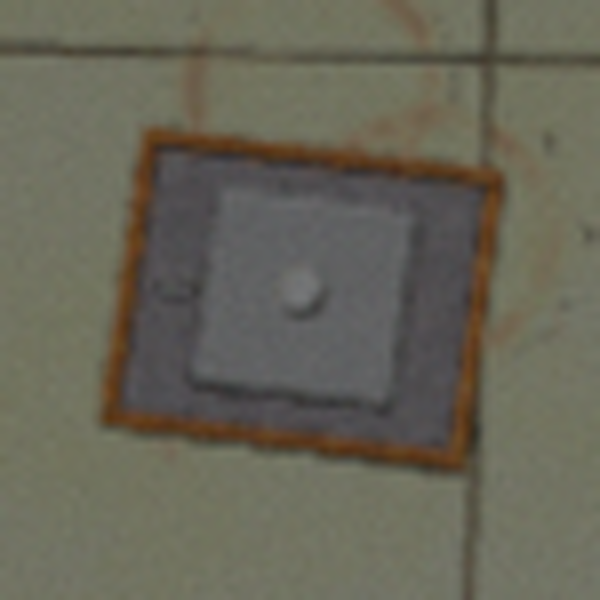

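```bash
python3 - <<'E'
from h import *
g=lambda U,V,z:p2w('top',((U+.5)/8-.5+175,(V+.5)/8-.5+135),z)[:2]
for n,P,z in(('sled',[(218,188),(411,210),(388,409),(193,385)],.016),('tray',[(145,130),(501,175),(465,468),(104,425)],.010)):
    a=np.array([g(*p,z) for p in P]);print(n,a.mean(0).round(4))
    for i in range(4):
        d=a[(i+1)%4]-a[i];print(np.degrees(np.arctan2(d[1],d[0])).round(1)%90,np.linalg.norm(d).round(4))
print('knob',g(301,289,.028))
G=lambda U,V,z:p2w('top',((U+.5)/3.6-.5+150,(V+.5)/3.6-.5+120),z)[:2].round(4)
print('weights',G(660,441,.044),G(292,407,.054),G(690,227,.064))
for n,z in(('mass_100_centre',.024),('mass_200_centre',.029),('mass_500_centre',.034),('sled_centre',.016),('pad_centre',.006)):
    print(n,[(np.round(r['pixel']),round(r['confidence'],2),p2w('top',r['pixel'],z)[:2].round(4)) for r in env.recognise(n,'top')[:2]])
E
```

```text
sled [0.6053 0.2168]
84.8 0.0622
85.80000000000001 0.0644
84.4 0.0624
85.6 0.064
tray [0.6062 0.2173]
84.0 0.1158
85.19999999999999 0.0954
84.7 0.1158
85.2 0.0967
knob [0.60568657 0.21588862]
weights [ 0.4351 -0.0847] [0.4506 0.1615] [ 0.5773 -0.101 ]
mass_100_centre [(array([317., 142.]), 0.65, array([ 0.6864, -0.0463])), (array([329., 240.]), 0.6, array([ 0.4413, -0.0788]))]
mass_200_centre [(array([229., 232.]), 0.54, array([0.4522, 0.1685]))]
mass_500_centre [(array([339., 188.]), 0.61, array([ 0.5681, -0.1016]))]
sled_centre [(array([216., 172.]), 0.62, array([0.6041, 0.2068]))]
pad_centre [(array([281., 139.]), 0.81, array([0.6968, 0.0446])), (array([232., 232.]), 0.5, array([0.4562, 0.1624]))]
```

```bash
python3 -c "
from bench import env
print(env.hand_in())"
```

```text
the job is handed in; nothing more can be done
None
```

All three weights are standing upright in their matching dishes, placed in the order smallest, middle, largest. The friction sled lies flat in the tray. I handed the job in at about 34 s of the 96 s allowed, with the arm clear of everything.

- **Sled:** from the top picture it is about 1 mm off the tray centre and less than 1° off square. Its towing eye points to the left (+y) short edge.
- **Weights:** each measures within about 4 mm of its dish's centre, well inside the rim. In the pictures all three are upright.
- **Left alone:** the note pad and the blue look-alike are still where they were.
- **Disagreements:**
  - The network's final readings for the weights and sled were up to about 10 mm off my own measurements. It also ranked the blue look-alike first for the smallest weight. I used my own measurements from the pictures.
  - When I let go of the sled, the force reading still showed about 1.5 N of its weight. It may have settled by a fraction of a millimetre rather than being fully set down.

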